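# Set out a jeweller's bench for engraving

### The job

Set out the bench for engraving a plate: put the steel bench block squarely in the middle of the square rubber pad, and lay the rectangular brass plate in the middle of the block's top, its edges parallel to the block's. Stand the white pot upright in the middle of the round cork mat, and lay the graver flat on the bench midway between the pad and the mat, its blade pointing straight away from the robot. Stand the loupe on its wide end on the bench behind the pad (on the side away from the robot), at the middle of the pad's far edge with about 20 mm of clear gap; leave the round brass disc and the lidded glass jar where they are.

Things in the scene. Friction and masses are not known exactly. Their poses are not given: they have to be found in the camera images.
- pad: Square black rubber pad fixed to the bench, 100 x 100 x 6 mm thick. Origin at the centre of its underside, on the bench top; x and y run parallel to its edges, x towards its far edge (away from the robot), y to the left. It lies within 15 degrees of square to the robot, to the left or the right of the robot's centre line.
- mat: Round cork mat fixed to the bench, 84 mm across, 5 mm thick. Origin at the centre of its underside, on the bench top; its axes are parallel to the robot's (x away from the robot). It lies on the other side of the centre line from the pad, about 0.33 to 0.39 m from it.
- block: Loose steel bench block, 56 x 56 x 22 mm high, about 0.54 kg, lying flat. Origin at the centre of its underside; x and y parallel to its sides, z up.
- plate: Loose rectangular brass plate, 50 mm (along its x) x 34 mm (along its y) x 6 mm thick, 85 g, lying flat on the bench. Origin at the centre of its underside, z up.
- graver: Loose graver, 114 mm long, 45 g, lying on its handle's flat: brown wooden handle 64 mm long with a 25 mm knob end, brass ferrule, thin steel blade 4 mm square. x points along the blade, z up. Origin at bench height under the axis, in the handle's neck, 52 mm from the knob end, 62 mm from the blade tip. Grip across the neck: 18 mm wide, 21 mm high, from 28 mm behind the origin to 6 mm ahead.
- graver_tip (a point): The tip of the graver's blade: 62 mm along the graver's x from its origin, 12.5 mm above the bench.
- pot: Loose white ceramic pot, a round open cup without handle, 60 mm high, 56 mm across at the rim and a little narrower at the foot, 0.1 to 0.2 kg, standing upright. Origin at the centre of its underside, z up. Can be gripped across its outside.
- loupe: Loose black eye loupe standing on its wide end, 32 mm high: foot 36 mm across for the lowest 6 mm, tapering to 28 mm across from 18 mm height up to the top; 30 to 55 g. Origin at the centre of its underside, z up.
- disc: Loose round brass disc, 40 mm across, 6 mm thick, lying flat on the bench; not part of the job, to be left alone. Origin at the centre of its underside.
- jar: Loose green glass jar with a steel lid, 52 mm across, 62 mm high; not part of the job, to be left alone. Origin at the centre of its underside.
There are look-alikes about, which are no part of the job. What is shaped like the graver but purple is not meant.

How it is judged:
By the outcome, as a careful person would: the job done as asked, in the order asked, and still so for the second after the job is handed in, with the robot touching nothing.
It also fails if it takes over 106 s, if anything falls off the work surface, if the arm or the gripper's body presses on something with over 40 N, if the wrist force passes 120 N, or if a joint passes its speed limit or range.

### The arm

A 6-joint arm with a two-finger parallel gripper is mounted at the origin on the work surface. World frame = base frame: x ahead of the robot, y to its left, z up, the work surface at z = 0. Lengths are in mm, angles in rad, forces in N, time in s.
With the tool pointing down it reaches from about 350 to 975 mm from the base axis. Payload 7.1 kg.
Tool frame: the origin (TCP) lies on the mounting face of the last link; the fingertips stand 182 mm ahead of it and the grasp point (between the pads) lies 163 mm ahead of it (ctrl.tcp_to_tips is the distance from the TCP to the fingertips, in mm); z points along the fingers, y is the direction in which the jaws open and shut (so a half turn about z gives the same grasp; the last joint's range is limited). The gripper opens to 88 mm and grips with 3 to 60 N. Pads are 20 mm wide; open, the fingers measure 115 mm over their backs; the gripper's body (75 mm by 178 mm) begins 61 mm behind the grasp point.
Start: joints at [-1.199, 0.423, 1.63, -0, 1.089, -0.019], TCP at [238.096, -577.855, 404.675] pointing down, gripper open.
Joint ranges: [-3, 3], [-0.9, 2.11], [0.09, 2.58], [-1.31, 4.45], [0.11, 2.69], [-2.54, 2.54]. Speed limits (rad/s): [2.39, 2.39, 3.01, 3.14, 3.14, 3.14].

### API

Orientations are given as a rotation vector (axis times angle).
In Python, from workcell import ctrl gives the robot as it stands. The module is installed in compiled form; this text tells all that it offers.
- The arm moves only by the tool send_rows, never from a script. Its argument "commands" is a list of rows, each an object with "translation": the shift along the world's x, y, z normalised to -1 to 1, where 1 is 0.1 m, a list of three; "twist": the turn, a rotation vector about the world's x, y, z normalised to -1 to 1, where 1 is 0.5 rad, a list of three. A call has exactly 10 rows; each row is the pose to reach, as a shift and turn from the pose commanded when the call began; what a row does not reach only later rows make up. A row lasts 1/10 s, in which the tool goes at most 50 mm and 8.59 degrees, less where a joint would pass 70% of its speed; a pose out of reach is approached as far as the arm can. A call with a number of a shift or a turn outside -1 to 1 is refused whole. A call with a gripper value outside its range is refused whole. "grip" is the closure, from -1 (fully open) to 1 (shut), set as the call begins (left out, the last holds). The fingers move at their own pace and stop on an object; the grip force is fixed at half the most. Time passes only in rows, so rows that repeat a pose let the fingers close, or fill a call up. It gives the time, the measured TCP pose, the force and the opening at its end, in the units of the state.
- ctrl.get_obs(): the state, without advancing time (a new reading comes with each control period).
- ctrl.get_image(name): name is "scene" or "top" or "wrist"; returns a dict with "img" (384x512x3 uint8, red, green, blue), "intrinsics" (3x3 intrinsics, pixels), "dist" ([k1, k2, p1, p2, k3] as OpenCV has them; the pictures are not rectified), "cam_to_world" (4x4, takes a point from camera to world coordinates). Camera axes: x right, y down, z forward; pixel columns grow to the right and rows downward; lengths in mm; the calibration is good to about 2 mm. A picture is of the moment at which its call begins. There is no depth.
- ctrl.close_job(): hands the job in, once; it reports no verdict.
The state is a dict: "t": time; "qpos": joint angles; "qvel": joint speeds; "joint_torque": joint torques, N m; "ee_pos": TCP position; "orientation": TCP orientation; "ft_force": force on the tool from outside, world axes, zero at the start; "moment": the same for the moment, N m; "width": finger opening in mm.
Only numpy, scipy, OpenCV 4.12 (cv2) and the standard library are available. Lean on these libraries where they do the work, as an engineer would, in place of code of your own. Each camera call takes 0.05 s, during which the arm holds its last target. There are 200 camera calls.

## Working session

There is one attempt and no reset: what is moved stays moved. The work goes in short steps, Python scripts to look and compute and a tool call to move; the robot and the scene stay as the last step left them, time stands still between calls to the robot, and variables do not carry over. Pictures are saved under pics/ and viewed, about 12 in all and at most 16, crops included, and the job is handed in when it is done.

Besides the shell and the picture viewer there is one more tool, called after "Request:" as name(argument=value, ...), one argument or row to a line, values as JSON. send_rows: Moves the arm, as the interface text tells. Its arguments: {"type":"object","properties":{"commands":{"type":"array","items":{"type":"object","properties":{"translation":{"type":"array","items":{"type":"number"}},"twist":{"type":"array","items":{"type":"number"}}}}},"grip":{"type":"number"}},"required":["commands"]}

```bash
mkdir -p pics
cat > h.py <<'E'
import numpy as np, cv2
from workcell import ctrl
def snap(name,fn=None):
    d=ctrl.get_image(name)
    np.savez('pics/%s.npz'%(fn or name),**{k:np.array(v) for k,v in d.items()})
    if fn: cv2.imwrite('pics/%s.png'%fn,d['img'][:,:,::-1])
    return d
def load(fn): return dict(np.load('pics/%s.npz'%fn))
def ray(d,uv,z):
    uv=np.array(uv,float).reshape(-1,1,2)
    p=cv2.undistortPoints(uv,d['intrinsics'],d['dist']).reshape(-1,2)
    T=d['cam_to_world']; r=np.c_[p,np.ones(len(p))]@T[:3,:3].T; c=T[:3,3]
    return c+r*((z-c[2])/r[:,2])[:,None]
def proj(d,P):
    T=np.linalg.inv(d['cam_to_world']);P=np.array(P,float).reshape(-1,3)
    return cv2.projectPoints(P@T[:3,:3].T+T[:3,3],np.zeros(3),np.zeros(3),d['intrinsics'],d['dist'])[0].reshape(-1,2)
E
python3 - <<'E'
from h import *
for n in('top','scene'):
    d=snap(n,n+'0'); print(n,d['intrinsics'].round(1).tolist(),d['cam_to_world'].round(3).tolist())
    i=cv2.resize(d['img'],(800,600),interpolation=cv2.INTER_CUBIC); cv2.imwrite('pics/%s0b.png'%n,i[:,:,::-1])
o=ctrl.get_obs();print(o, ctrl.tcp_to_tips)
E
```

```text
top [[357.4, 0.0, 258.4], [0.0, 357.4, 191.8], [0.0, 0.0, 1.0]] [[0.007, -0.995, 0.1, 339.053], [-1.0, -0.008, -0.006, 38.15], [0.007, -0.1, -0.995, 957.978], [0.0, 0.0, 0.0, 1.0]]
scene [[482.8, 0.0, 254.7], [0.0, 482.8, 190.6], [0.0, 0.0, 1.0]] [[-0.727, 0.491, -0.48, 1110.07], [0.686, 0.526, -0.503, 705.205], [0.006, -0.695, -0.719, 1023.134], [0.0, 0.0, 0.0, 1.0]]
{'t': 0.1, 'qpos': array([-1.19903232e+00,  4.23768166e-01,  1.63059038e+00, -5.13861130e-06,
        1.08862187e+00, -1.89776861e-02]), 'qvel': array([-1.02532815e-03,  6.82718948e-05, -2.56409624e-03,  2.72631652e-04,
        8.63382794e-04,  9.61365977e-04]), 'joint_torque': array([-1.08793840e-03, -5.45616817e+01, -2.74323159e+01,  6.44124602e-02,
        1.87971425e-02, -1.85050806e-05]), 'ee_pos': array([ 237.99278254, -577.64656642,  403.98603978]), 'orientation': array([-3.08048598e+00, -6.09617043e-01,  3.89397181e-04]), 'ft_force': array([-0.23329363,  0.06291617, -0.11090083]), 'moment': array([ 0.02299932, -0.053756  ,  0.01415679]), 'width': 87.69276588343055} 182.0
```

View pics/top0b.png

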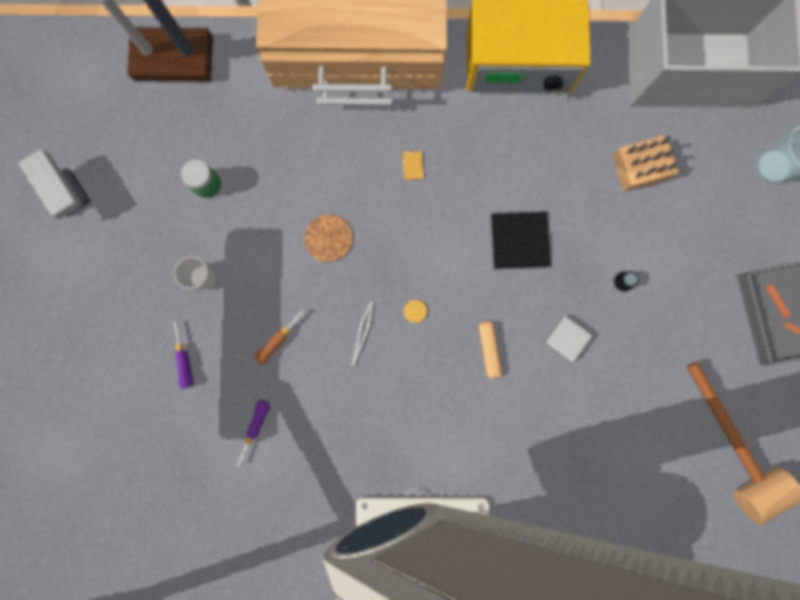

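View pics/scene0b.png

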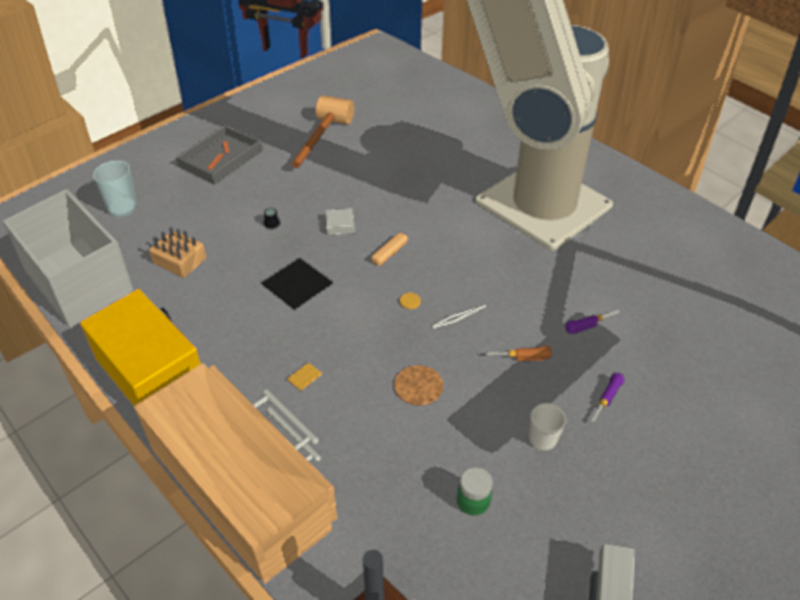

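The top view (800x600 px) shows the pad at (521,240), mat (328,238), block (570,338), plate (413,165), disc (415,311), pot (192,272), loupe (626,280) and jar (201,178).

Candidates for each thing I want:
- **Graver:** brown one at (282,337). Purple ones at (183,358) and (254,430) are not meant.
- **Block:** grey at (570,338). The grey bar at (50,183) is a look-alike, and so is the pale wooden bar at (490,350).
- **Plate:** rectangular at (413,165). The round disc is to be left alone.
- **Pot:** white at (192,272). The blue glass at (780,160) and the jar are not it.
- **Loupe:** black at (626,280).

```bash
cat > m.py <<'E'
from h import *
def blobs(d,mask,amin=30):
    n,l,s,c=cv2.connectedComponentsWithStats(mask.astype(np.uint8))
    return [(l==i,s[i],c[i]) for i in range(1,n) if s[i,4]>=amin]
def near(d,mask,uv,amin=20):
    b=blobs(d,mask,amin); return min(b,key=lambda q:np.hypot(*(q[2]-uv)))
def rect(d,mask,z):
    c=cv2.findContours(mask.astype(np.uint8),cv2.RETR_EXTERNAL,cv2.CHAIN_APPROX_NONE)[0]
    c=max(c,key=cv2.contourArea).reshape(-1,2)
    P=ray(d,c,z)[:,:2]; r=cv2.minAreaRect(P.astype(np.float32)); return np.round(r[0],1),np.round(r[1],1),round(r[2],1)
E
python3 - <<'E'
from m import *
d=load('top0');im=d['img'];h=cv2.cvtColor(im,cv2.COLOR_RGB2HSV);H,S,V=[h[:,:,i].astype(int) for i in range(3)]
f=.64
px=dict(pad=(521,240),mat=(328,238),block=(570,338),plate=(413,165),disc=(415,311),graver=(275,345),pot=(192,272),loupe=(622,281),jar=(207,185))
for k,(u,v) in px.items(): print(k,h[int(v*f),int(u*f)],ray(d,[(u*f,v*f)],0)[0].round())
print('bg',h[200,260],h[int(300*f),int(250*f)])
M=dict(pad=((V<45),6),mat=((S>90)&(H<20),5),block=((V>140)&(S<40),22),plate=((S>110)&(H>10),6),disc=((S>110)&(H>10),6),graver=((S>90)&(H<25),12),pot=((V>150)&(S<50),60),loupe=(V<50,15))
for k,(m,z) in M.items():
    q=near(d,m,np.array(px[k])*f); print(k,q[2].round(1),q[1][4],rect(d,q[0],z))
E
```

```text
pad [60  6 40] [ 541. -171.    0.]
mat [ 13 128 192] [542. 165.   0.]
block [ 30   4 194] [ 371. -253.    0.]
plate [ 19 161 218] [674.  18.   0.]
disc [ 21 160 229] [416.  13.   0.]
graver [ 12 158 144] [355. 252.   0.]
pot [ 15   8 134] [480. 399.   0.]
loupe [100  47  49] [ 471. -346.    0.]
jar [64 23 88] [635. 380.   0.]
bg [ 20 151 229] [120   5 105]
pad [333.  153.3] 1105 (array([ 541.3, -168.7]), array([91. , 91.7]), 2.7)
mat [209.9 152. ] 690 (array([541.9, 165.7]), array([77.1, 78.6]), 0.5)
block [230.8 184.8] 113267 (array([465.8,  15.9]), array([ 990.4, 1414.6]), 2.3)
plate [263.9 105.6] 212 (array([672.6,  18.9]), array([48.1, 32.9]), 0.6)
disc [265.5 198.7] 158 (array([416.6,  13.4]), array([34.9, 34.8]), 0.4)
graver [173.3 221.1] 193 (array([356.9, 255.3]), array([22.5, 71.9]), 50.9)
pot [127.1 176.2] 93 (array([466.5, 365.7]), array([22. , 31.9]), 46.8)
loupe [397.  180.3] 46 (array([ 466.9, -337.4]), array([27.1, 16.6]), 22.4)
```

Run:
```python
from m import *
from scipy.spatial.transform import Rotation as R
d=snap('wrist','w0');o=ctrl.get_obs()
T=np.eye(4);T[:3,:3]=R.from_rotvec(o['orientation']).as_matrix();T[:3,3]=o['ee_pos']
print(d['intrinsics'].round(1),d['dist'],(np.linalg.inv(T)@d['cam_to_world']).round(3)); print(T.round(3)); print(ray(d,[(256,192),(0,192),(511,192),(256,0),(256,383)],0).round())
d=load('top0');im=d['img'];h=cv2.cvtColor(im,cv2.COLOR_RGB2HSV);H,S,V=[h[:,:,i].astype(int) for i in range(3)]
m=np.zeros(V.shape,bool);m[195:240,340:390]=1
q=near(d,m&(V>150)&(S<40),np.array((570,338))*.64);print(q[1],rect(d,q[0],22))
```

```text
[[299.5   0.  256. ]
 [  0.  299.5 192. ]
 [  0.    0.    1. ]] [0.01368212 0.         0.         0.         0.        ] [[ 2.0000e-03 -9.6800e-01 -2.5100e-01  6.7975e+01]
 [ 1.0000e+00  1.0000e-03  1.0000e-03  5.9300e-01]
 [-1.0000e-03 -2.5100e-01  9.6800e-01  1.9631e+01]
 [ 0.0000e+00  0.0000e+00  0.0000e+00  1.0000e+00]]
[[ 9.25000e-01  3.81000e-01 -0.00000e+00  2.38022e+02]
 [ 3.81000e-01 -9.25000e-01  1.00000e-03 -5.77692e+02]
 [ 0.00000e+00 -1.00000e-03 -1.00000e+00  4.04082e+02]
 [ 0.00000e+00  0.00000e+00  0.00000e+00  1.00000e+00]]
[[ 209. -590.    0.]
 [  80. -280.    0.]
 [ 337. -900.    0.]
 [ 416. -504.    0.]
 [ -79. -709.    0.]]
[349 201  29  31 498] (array([ 365.4, -239.1]), array([58.3, 69.7]), 55.3)
```

Request:
send_rows(
  commands=[
    {"translation": [0.04,0.09,0],"twist": [0,0,0.03]},
    {"translation": [0.08,0.17,0],"twist": [0,0,0.06]},
    {"translation": [0.12,0.26,0],"twist": [0,0,0.09]},
    {"translation": [0.16,0.34,0],"twist": [0,0,0.12]},
    {"translation": [0.21,0.43,0],"twist": [0,0,0.15]},
    {"translation": [0.25,0.55,0],"twist": [0,0,0.18]},
    {"translation": [0.3,0.7,0],"twist": [0,0,0.21]},
    {"translation": [0.35,0.8,0],"twist": [0,0,0.24]},
    {"translation": [0.38,0.9,0],"twist": [0,0,0.27]},
    {"translation": [0.41,1,0],"twist": [0,0,0.29]},
  ],
)

```text
t: 1.15
ee_pos: [279.4, -477.0, 404.8]
orientation: [3.029, 0.834, 0.0]
ft_force: [-0.7, 0.2, 0.4]
width: 87.9
```

Request:
send_rows(
  commands=[
    {"translation": [0.04,0.1,0],"twist": [0,0,0.03]},
    {"translation": [0.08,0.2,0],"twist": [0,0,0.06]},
    {"translation": [0.12,0.3,0],"twist": [0,0,0.09]},
    {"translation": [0.16,0.4,0],"twist": [0,0,0.12]},
    {"translation": [0.2,0.5,0],"twist": [0,0,0.15]},
    {"translation": [0.24,0.6,0],"twist": [0,0,0.18]},
    {"translation": [0.28,0.7,0],"twist": [0,0,0.21]},
    {"translation": [0.32,0.8,0],"twist": [0,0,0.24]},
    {"translation": [0.36,0.9,0],"twist": [0,0,0.27]},
    {"translation": [0.4,1,0],"twist": [0,0,0.29]},
  ],
)

```text
t: 2.15
ee_pos: [319.4, -377.0, 404.7]
orientation: [2.961, 1.05, 0.0]
ft_force: [0.7, -0.3, -0.2]
width: 87.3
```

Request:
send_rows(
  commands=[
    {"translation": [0.05,0.1,0],"twist": [0,0,0.05]},
    {"translation": [0.1,0.2,0],"twist": [0,0,0.1]},
    {"translation": [0.15,0.3,0],"twist": [0,0,0.15]},
    {"translation": [0.2,0.4,0],"twist": [0,0,0.2]},
    {"translation": [0.3,0.5,0],"twist": [0,0,0.25]},
    {"translation": [0.4,0.7,0],"twist": [0,0,0.35]},
    {"translation": [0.5,0.9,0],"twist": [0,0,0.45]},
    {"translation": [0.6,1,0],"twist": [0,0,0.55]},
    {"translation": [0.6,1,0],"twist": [0,0,0.57]},
    {"translation": [0.6,1,0],"twist": [0,0,0.57]},
  ],
)

```text
t: 3.15
ee_pos: [379.5, -277.9, 404.7]
orientation: [2.781, 1.46, -0.0]
ft_force: [-1.1, 0.1, 0.1]
width: 87.5
```

Run:
```python
from m import *
d=snap('wrist','w1');o=ctrl.get_obs();print(o['t'],o['ee_pos'],o['qpos'],o['orientation'])
for k,p in dict(pad=(541,-170,6),block=(367,-243,22),loupe=(468,-340,15),plate=(673,19,6)).items(): print(k,proj(d,[p]).round())
```

```text
3.2 [ 379.22678926 -278.17797398  404.69735485] [-6.58124678e-01  1.94482210e-01  1.96178133e+00 -2.80077312e-04
  9.85134680e-01 -5.28246448e-02] [ 2.78222383e+00  1.45846262e+00 -2.05969501e-04]
pad [[319.  10.]]
block [[230. 153.]]
loupe [[341. 171.]]
plate [[ 336. -279.]]
```

View pics/w1.png

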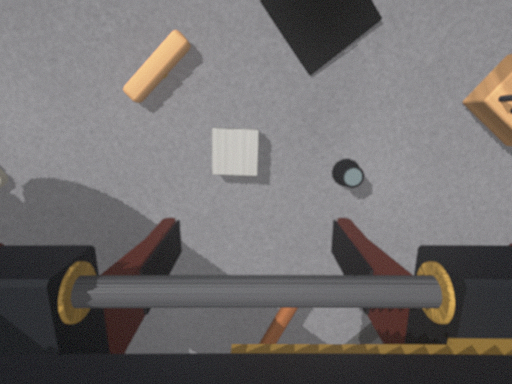

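Wrist view: the block is at (235,152), nearly square to the jaws, the loupe at (348,172), and the pad's near corner at (312,73). Now the fine measurement.

Run:
```python
from m import *
from scipy.spatial.transform import Rotation as R
d=load('w1');im=d['img'];h=cv2.cvtColor(im,cv2.COLOR_RGB2HSV);H,S,V=[h[:,:,i].astype(int) for i in range(3)]
print(h[152,235],h[152,280],h[173,340],h[160,342],h[176,353],h[20,310],h[174,214:264,2])
big=cv2.resize(im,None,fx=4,fy=4,interpolation=cv2.INTER_CUBIC)
hb=cv2.cvtColor(big,cv2.COLOR_RGB2HSV).astype(int)
def rb(m,u,v,z):
    n,l=cv2.connectedComponents(m.astype(np.uint8));mm=(l==l[v*4,u*4]).astype(np.uint8)
    c=max(cv2.findContours(mm,0,cv2.CHAIN_APPROX_NONE)[0],key=len).reshape(-1,2)
    P=ray(d,(c+.5)/4-.5,z)[:,:2];r=cv2.minAreaRect(P.astype(np.float32));return r,(c.min(0)/4,c.max(0)/4)
for t in(150,165): print('block',rb(hb[:,:,2]>t,235,152,22))
# loupe: foot outline at 0..6 ; whole
print('loupe',rb(hb[:,:,2]<60,340,165,3), cv2.countNonZero((hb[:,:,2]<60).astype(np.uint8)))
print(R.from_rotvec(ctrl.get_obs()['orientation']).as_matrix().round(4))
cv2.imwrite('pics/c1.png',cv2.resize(im[120:210,190:390],(800,360),interpolation=cv2.INTER_CUBIC)[:,:,::-1])
```

```text
[ 10   8 196] [130   5 153] [120   9  55] [170  10  73] [ 97  31 150] [168  27  47] [167 166 168 171 167 163 163 162 162 162 159 164 165 168 169 175 173 170
 171 173 178 178 179 180 179 180 185 183 180 175 183 183 185 187 184 183
 187 193 183 189 193 186 172 142 114 114 115 109 106 110]
block (((369.0546875, -240.20217895507812), (62.43494415283203, 65.94208526611328), 53.3841552734375), (array([203.5, 124. ]), array([258.5 , 175.75])))
block (((371.81048583984375, -244.15859985351562), (56.33237075805664, 55.72298049926758), 53.663299560546875), (array([211.5 , 127.75]), array([258.  , 175.25])))
loupe (((471.4604797363281, -345.35260009765625), (32.45241165161133, 26.689971923828125), 24.918113708496094), (array([333.5 , 160.25]), array([358.25, 185.25]))) 636910
[[ 5.689e-01  8.224e-01  0.000e+00]
 [ 8.224e-01 -5.689e-01 -3.000e-04]
 [-2.000e-04  2.000e-04 -1.000e+00]]
```

View pics/c1.png

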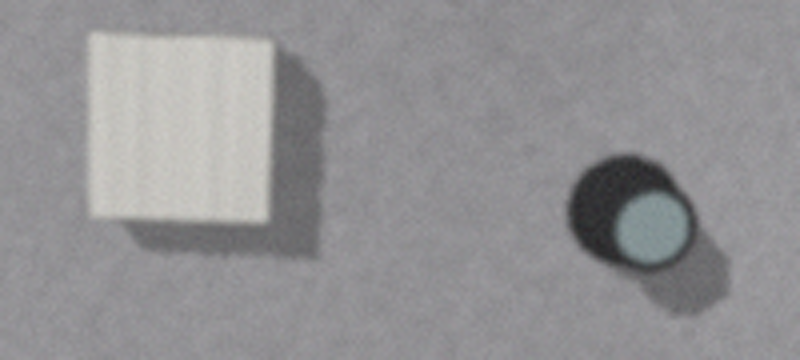

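Request:
send_rows(
  commands=[
    {"translation": [-0.03,0.14,-0.05],"twist": [0,0,-0.02]},
    {"translation": [-0.05,0.27,-0.1],"twist": [0,0,-0.04]},
    {"translation": [-0.073,0.337,-0.2],"twist": [0,0,-0.058]},
    {"translation": [-0.073,0.337,-0.3],"twist": [0,0,-0.058]},
    {"translation": [-0.073,0.337,-0.45],"twist": [0,0,-0.058]},
    {"translation": [-0.073,0.337,-0.6],"twist": [0,0,-0.058]},
    {"translation": [-0.073,0.337,-0.7],"twist": [0,0,-0.058]},
    {"translation": [-0.073,0.337,-0.8],"twist": [0,0,-0.058]},
    {"translation": [-0.073,0.337,-0.9],"twist": [0,0,-0.058]},
    {"translation": [-0.073,0.337,-1],"twist": [0,0,-0.058]},
  ],
)

```text
t: 4.2
ee_pos: [371.9, -244.4, 304.0]
orientation: [2.803, 1.418, 0.0]
ft_force: [0.1, -0.0, -0.3]
width: 87.8
```

```bash
cat > w.py <<'E'
from m import *
from scipy.spatial.transform import Rotation as R
def rb(d,f,u,v,z):
    big=cv2.resize(d['img'],None,fx=4,fy=4,interpolation=cv2.INTER_CUBIC)
    m=f(cv2.cvtColor(big,cv2.COLOR_RGB2HSV).astype(int))
    n,l=cv2.connectedComponents(m.astype(np.uint8));mm=(l==l[int(v*4),int(u*4)]).astype(np.uint8)
    c=max(cv2.findContours(mm,0,cv2.CHAIN_APPROX_NONE)[0],key=len).reshape(-1,2)
    uv=(c+.5)/4-.5
    P=ray(d,uv,z)[:,:2];r=cv2.minAreaRect(P.astype(np.float32));return np.r_[r[0],r[1],r[2]].round(2),uv,P
def state():
    o=ctrl.get_obs();M=R.from_rotvec(o['orientation']).as_matrix()
    print('t %.2f pos %s yaw %.2f tilt %.4f w %.1f F %s q %s'%(o['t'],o['ee_pos'].round(1),np.degrees(np.arctan2(M[1,0],M[0,0])),M[2,2],o['width'],o['ft_force'].round(1),o['qpos'].round(2)))
E
python3 - <<'E'
from w import *
d=snap('wrist','w2');state();u,v=proj(d,[(371.8,-244.2,22)])[0];print(u,v)
for t in (165,172):print(rb(d,lambda h:h[:,:,2]>t,u,v,22)[0])
E
```

```text
t 4.25 pos [ 371.4 -244.   302.8] yaw 53.67 tilt -1.0000 w 87.7 F [-0.4  0.2 -1.8] q [-0.61  0.33  2.09 -0.    0.72  0.03]
254.83104321913703 191.3745215527264
[ 371.8  -243.96   55.98   55.72   53.72]
[ 371.78 -244.05   55.29   55.25   53.76]
```

Request:
send_rows(
  commands=[
    {"translation": [0,0,-0.1],"twist": [0,0,0]},
    {"translation": [0,0,-0.2],"twist": [0,0,0]},
    {"translation": [0,0,-0.3],"twist": [0,0,0]},
    {"translation": [0,0,-0.4],"twist": [0,0,0]},
    {"translation": [0,0,-0.5],"twist": [0,0,0]},
    {"translation": [0,0,-0.6],"twist": [0,0,0]},
    {"translation": [0,0,-0.7],"twist": [0,0,0]},
    {"translation": [0,0,-0.8],"twist": [0,0,0]},
    {"translation": [0,0,-0.9],"twist": [0,0,0]},
    {"translation": [0,0,-1],"twist": [0,0,0]},
  ],
)

```text
t: 5.25
ee_pos: [371.8, -244.2, 203.8]
orientation: [2.803, 1.418, 0.0]
ft_force: [-0.9, -0.1, -0.4]
width: 87.7
```

Request:
send_rows(
  commands=[
    {"translation": [0,0,-0.1],"twist": [0,0,0]},
    {"translation": [0,0,-0.17],"twist": [0,0,0]},
    {"translation": [0,0,-0.17],"twist": [0,0,0]},
    {"translation": [0,0,-0.17],"twist": [0,0,0]},
    {"translation": [0,0,-0.17],"twist": [0,0,0]},
    {"translation": [0,0,-0.17],"twist": [0,0,0]},
    {"translation": [0,0,-0.17],"twist": [0,0,0]},
    {"translation": [0,0,-0.17],"twist": [0,0,0]},
    {"translation": [0,0,-0.17],"twist": [0,0,0]},
    {"translation": [0,0,-0.17],"twist": [0,0,0]},
  ],
)

```text
t: 6.25
ee_pos: [371.8, -244.2, 187.7]
orientation: [2.803, 1.418, 0.0]
ft_force: [-0.2, 1.1, -0.6]
width: 87.9
```

Request:
send_rows(
  commands=[
    {"translation": [0,0,0],"twist": [0,0,0]},
    {"translation": [0,0,0],"twist": [0,0,0]},
    {"translation": [0,0,0],"twist": [0,0,0]},
    {"translation": [0,0,0],"twist": [0,0,0]},
    {"translation": [0,0,0],"twist": [0,0,0]},
    {"translation": [0,0,0],"twist": [0,0,0]},
    {"translation": [0,0,0],"twist": [0,0,0]},
    {"translation": [0,0,0],"twist": [0,0,0]},
    {"translation": [0,0,0],"twist": [0,0,0]},
    {"translation": [0,0,0],"twist": [0,0,0]},
  ],
  grip=1,
)

```text
t: 7.25
ee_pos: [371.7, -244.1, 187.7]
orientation: [-2.803, -1.418, 0.0]
ft_force: [-0.0, 0.6, -0.6]
width: 55.8
```

Run:
```python
from w import *
state()
d=load('w1')
for uv in [(310,20)]:
  r,u,P=rb(d,lambda h:h[:,:,2]<75,*uv,6);print(r)
d=load('top0')
for t in(60,70,80): print('pad',rb(d,lambda h:h[:,:,2]<t,333,153,6)[0])
for t in(70,90): print('mat',rb(d,lambda h:h[:,:,1]>t,210,152,5)[0])
```

```text
t 7.25 pos [ 371.7 -244.1  187.7] yaw 53.67 tilt -1.0000 w 55.8 F [-0.   0.6 -0.6] q [-0.61  0.57  2.12  0.    0.45  0.03]
[ 543.07 -171.25   99.18   98.41    2.51]
pad [ 541.2  -169.3    94.37   95.66    2.42]
pad [ 541.22 -169.55   95.84   97.42    2.48]
pad [ 541.22 -169.42   97.24   99.24    2.67]
mat [5.4193e+02 1.6498e+02 8.1890e+01 8.3230e+01 5.2000e-01]
mat [541.83 164.5   80.47  80.58  31.36]
```

Request:
send_rows(
  commands=[
    {"translation": [0,0,0.1],"twist": [0,0,0]},
    {"translation": [0,0,0.2],"twist": [0,0,0]},
    {"translation": [0.05,0,0.35],"twist": [0,0,0.05]},
    {"translation": [0.1,0,0.5],"twist": [0,0,0.1]},
    {"translation": [0.2,0,0.65],"twist": [0,0,0.2]},
    {"translation": [0.3,0,0.8],"twist": [0,0,0.3]},
    {"translation": [0.4,0,0.9],"twist": [0,0,0.4]},
    {"translation": [0.5,0,1],"twist": [0,0,0.5]},
    {"translation": [0.6,0,1],"twist": [0,0,0.6]},
    {"translation": [0.7,0,1],"twist": [0,0,0.7]},
  ],
)

```text
t: 8.25
ee_pos: [441.9, -243.9, 288.8]
orientation: [2.511, 1.887, 0.0]
ft_force: [-0.0, -0.8, -4.8]
width: 55.6
```

Request:
send_rows(
  commands=[
    {"translation": [0.12,0,0.05],"twist": [0,0,0.1]},
    {"translation": [0.25,0,0.1],"twist": [0,0,0.2]},
    {"translation": [0.4,0,0.15],"twist": [0,0,0.3]},
    {"translation": [0.55,0,0.2],"twist": [0,0,0.4]},
    {"translation": [0.7,0,0.25],"twist": [0,0,0.5]},
    {"translation": [0.85,0,0.3],"twist": [0,0,0.6]},
    {"translation": [0.95,0,0.32],"twist": [0,0,0.654]},
    {"translation": [1,0,0.32],"twist": [0,0,0.654]},
    {"translation": [1,0,0.32],"twist": [0,0,0.654]},
    {"translation": [1,0,0.32],"twist": [0,0,0.654]},
  ],
)

```text
t: 9.25
ee_pos: [541.1, -244.0, 319.2]
orientation: [-2.173, -2.267, 0.001]
ft_force: [-0.1, 0.2, -6.5]
width: 55.9
```

Run:
```python
from w import *
d=snap('wrist','w3');state()
u,v=proj(d,[(542,-180,6)])[0];print(u,v,d['img'][int(v),int(u)])
for t in(60,75,90):
  r,uv,P=rb(d,lambda h:h[:,:,2]<t,u,v,6);print(r,uv.min(0),uv.max(0))
```

```text
t 9.30 pos [ 541.  -244.   319.2] yaw 92.43 tilt -1.0000 w 55.7 F [-0.7 -0.9 -6.2] q [-0.44  0.49  1.76 -0.    0.9  -0.49]
260.18151299343737 118.17600766723852 [50 51 49]
[ 543.7  -170.43   96.91   97.2     2.53] [209.625  51.625] [315.875 159.125]
[ 543.71 -170.46   97.79   98.17    2.64] [208.625  50.875] [316.375 159.625]
[ 543.73 -170.5    98.41   99.09    2.66] [208.125  50.375] [316.875 160.125]
```

View pics/w3.png

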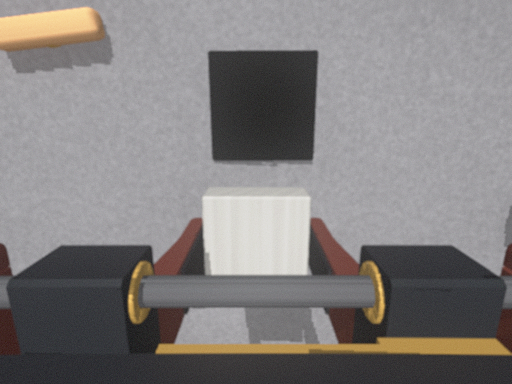

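The pad is fully visible at (262,105), with the held block below it at (256,230). I'll compute the held block's centre in the same view so that camera bias cancels.

Run:
```python
from w import *
d=load('w3');o=ctrl.get_obs()
im=cv2.cvtColor(d['img'],cv2.COLOR_RGB2GRAY).astype(float)
z=o['ee_pos'][2]-187.7+22
for v in range(198,216,4):
  g=np.diff(cv2.GaussianBlur(im,(3,3),0)[v]);a=190+np.argmax(g[190:222]);b=290+np.argmin(g[290:325]);print(v,a+.5,b+.5, ray(d,[(a+.5,v),(b+.5,v)],z).round(1)[:,:2].tolist())
for u in range(215,305,20):
  g=np.diff(im[:,u]);print(u,180+np.argmax(g[180:202])+.5,im[184:202,u].astype(int),ray(d,[(u,180+np.argmax(g[180:202])+.5)],z).round(1)[0,:2])
```

```text
198 201.5 309.5 [[512.2, -218.8], [566.9, -216.4]]
202 202.5 309.5 [[512.7, -220.9], [567.1, -218.5]]
206 202.5 309.5 [[512.7, -223.0], [567.3, -220.6]]
210 202.5 309.5 [[512.7, -225.1], [567.5, -222.7]]
214 202.5 309.5 [[512.7, -227.3], [567.7, -224.9]]
215 196.5 [163 160 167 175 178 184 182 183 186 186 188 193 207 223 221 218 212 213] [ 519.1 -217.7]
235 195.5 [169 161 167 175 183 186 186 184 187 188 189 192 207 222 223 219 212 215] [ 529.2 -216.7]
255 196.5 [168 167 168 177 187 180 183 186 187 186 186 193 207 223 225 223 216 221] [ 539.3 -216.8]
275 195.5 [160 162 163 175 182 185 185 186 187 191 193 193 209 221 222 220 216 213] [ 549.4 -215.8]
295 196.5 [163 166 173 174 178 183 182 187 190 191 188 191 206 222 225 220 219 213] [ 559.5 -215.9]
```

Request:
send_rows(
  commands=[
    {"translation": [0.003,0.08,0],"twist": [0,0,0]},
    {"translation": [0.006,0.16,0],"twist": [0,0,0]},
    {"translation": [0.01,0.26,-0.05],"twist": [0,0,0]},
    {"translation": [0.015,0.36,-0.15],"twist": [0,0,0]},
    {"translation": [0.02,0.48,-0.28],"twist": [0,0,0.006]},
    {"translation": [0.025,0.6,-0.42],"twist": [0,0,0.006]},
    {"translation": [0.027,0.68,-0.57],"twist": [0,0,0.006]},
    {"translation": [0.027,0.74,-0.72],"twist": [0,0,0.006]},
    {"translation": [0.027,0.74,-0.87],"twist": [0,0,0.006]},
    {"translation": [0.027,0.74,-0.98],"twist": [0,0,0.006]},
  ],
)

```text
t: 10.3
ee_pos: [544.2, -169.5, 219.8]
orientation: [-2.168, -2.272, 0.001]
ft_force: [0.5, 0.9, -5.7]
width: 55.5
```

Run:
```python
from w import *
d=snap('wrist','w4');state()
cv2.imwrite('pics/c4.png',cv2.resize(d['img'],(768,576),interpolation=cv2.INTER_CUBIC)[:,:,::-1])
```

```text
t 10.35 pos [ 543.7 -169.7  218.6] yaw 92.66 tilt -1.0000 w 55.8 F [-0.9 -0.8 -6.9] q [-0.32  0.62  1.85 -0.    0.68 -0.37]
```

View pics/c4.png

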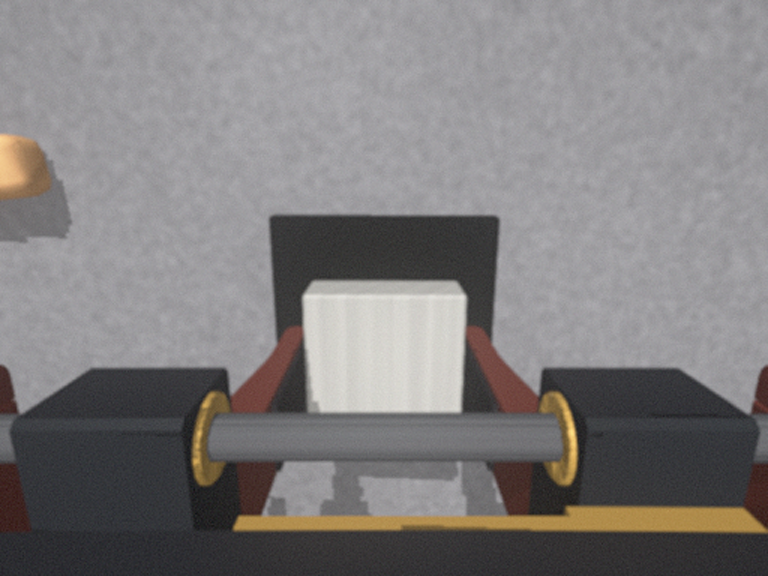

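The block hangs centred over the pad: pad edges span u 272–498 and block edges u 303–466 in the 768-px picture. Quantifying this.

Run:
```python
from w import *
d=load('w4');im=cv2.GaussianBlur(cv2.cvtColor(d['img'],cv2.COLOR_RGB2GRAY).astype(float),(3,3),0)
def sub(g,a,b):
  i=a+np.argmax(g[a:b]);y=g[i-1:i+2];return i+.5+.5*(y[0]-y[2])/(y[0]-2*y[1]+y[2])
ph=np.radians(92.6);ex=np.array([np.cos(ph),np.sin(ph)]);ey=np.array([-ex[1],ex[0]])
L=[];Rr=[];Tt=[]
for v in range(152,184,2):
  g=-np.diff(im[v]);L.append(ray(d,[(sub(g,165,200),v)],6)[0,:2]@ey);Rr.append(ray(d,[(sub(-g,315,350),v)],6)[0,:2]@ey)
for u in range(190,325,5): Tt.append(ray(d,[(u,sub(-np.diff(im[:,u]),130,160))],6)[0,:2]@ex)
m=np.median;print('width',m(Rr)-m(L));cy=(m(Rr)+m(L))/2;cx=m(Tt)-50;print('pad c',ex*cx+ey*cy)
z=ctrl.get_obs()['ee_pos'][2]-165.7
L=[ray(d,[(sub(np.diff(im[v]),190,215),v)],z)[0,:2]@ey for v in range(204,216,2)];Rr=[ray(d,[(sub(-np.diff(im[v]),295,320),v)],z)[0,:2]@ey for v in range(204,216,2)]
Tt=[ray(d,[(u,sub(np.diff(im[:,u]),191,202))],z)[0,:2]@ex for u in range(212,304,5)]
print('width',m(Rr)-m(L),'blk c',ex*(m(Tt)-28)+ey*(m(Rr)+m(L))/2)
state()
```

```text
width -98.87868816384525
pad c [ 543.7487132  -170.03259519]
width -56.10520380244748 blk c [ 544.00396402 -170.28921721]
t 10.35 pos [ 543.7 -169.7  218.6] yaw 92.66 tilt -1.0000 w 55.8 F [-0.9 -0.8 -6.9] q [-0.32  0.62  1.85 -0.    0.68 -0.37]
```

Request:
send_rows(
  commands=[
    {"translation": [0,0,-0.06],"twist": [0,0,0]},
    {"translation": [0,0,-0.12],"twist": [0,0,0]},
    {"translation": [0,0,-0.17],"twist": [0,0,0]},
    {"translation": [0,0,-0.21],"twist": [0,0,0]},
    {"translation": [0,0,-0.24],"twist": [0,0,0]},
    {"translation": [0,0,-0.255],"twist": [0,0,0]},
    {"translation": [0,0,-0.265],"twist": [0,0,0]},
    {"translation": [0,0,-0.275],"twist": [0,0,0]},
    {"translation": [0,0,-0.275],"twist": [0,0,0]},
    {"translation": [0,0,-0.275],"twist": [0,0,0]},
  ],
)

```text
t: 11.35
ee_pos: [544.6, -170.2, 194.3]
orientation: [2.17, 2.272, 0.0]
ft_force: [-0.4, -0.5, -6.2]
width: 55.5
```

Request:
send_rows(
  commands=[
    {"translation": [0,0,0],"twist": [0,0,0]},
    {"translation": [0,0,0],"twist": [0,0,0]},
    {"translation": [0,0,0],"twist": [0,0,0]},
    {"translation": [0,0,0],"twist": [0,0,0]},
    {"translation": [0,0,0.05],"twist": [0,0,0]},
    {"translation": [0,0,0.15],"twist": [0,0,0]},
    {"translation": [0,0,0.3],"twist": [0,0,0]},
    {"translation": [0,0,0.5],"twist": [0,0,0]},
    {"translation": [0,0,0.75],"twist": [0,0,0]},
    {"translation": [0,0,1],"twist": [0,0,0]},
  ],
  grip=-1,
)

```text
t: 12.35
ee_pos: [544.4, -170.1, 296.3]
orientation: [2.169, 2.271, 0.001]
ft_force: [0.1, -0.2, -0.6]
width: 88.1
```

Run:
```python
from w import *
d=snap('wrist','w5');state()
u,v=proj(d,[(543.7,-170.2,28)])[0];print(u,v)
for t in (120,150): print(rb(d,lambda h:h[:,:,2]>t,u,v,28)[0])
h=load('top0')
for z in(0,40,80): print(ray(h,[(350*.64,102*.64),(313*.64,85*.64)],z).round())
s=load('scene0')
for z in(0,40,80): print('sc',ray(s,[(318*.64,440*.64),(318*.64,455*.64),(255*.64,400*.64)],z).round().tolist())
```

```text
t 12.40 pos [ 545.8 -170.6  300.2] yaw 92.64 tilt -1.0000 w 87.7 F [ 1.8 -0.5  2.1] q [-0.32  0.49  1.82  0.    0.83 -0.37]
254.66328703932405 195.06351087636452
[ 544.65 -169.38   56.7    58.96    2.66]
[ 544.7  -169.46   55.75   57.83    2.7 ]
[[789. 131.   0.]
 [820. 198.   0.]]
[[771. 127.  40.]
 [800. 191.  40.]]
[[752. 123.  80.]
 [780. 185.  80.]]
sc [[739.0, 134.0, 0.0], [757.0, 155.0, 0.0], [767.0, 0.0, -0.0]]
sc [[754.0, 156.0, 40.0], [771.0, 177.0, 40.0], [780.0, 28.0, 40.0]]
sc [[768.0, 178.0, 80.0], [785.0, 198.0, 80.0], [794.0, 55.0, 80.0]]
```

Request:
send_rows(
  commands=[
    {"translation": [0.06,0.09,0],"twist": [0,0,0]},
    {"translation": [0.13,0.19,0],"twist": [0,0,0]},
    {"translation": [0.2,0.29,0],"twist": [0,0,0]},
    {"translation": [0.26,0.39,0],"twist": [0,0,0]},
    {"translation": [0.33,0.49,0],"twist": [0,0,0]},
    {"translation": [0.4,0.59,0],"twist": [0,0,0]},
    {"translation": [0.46,0.69,0],"twist": [0,0,0]},
    {"translation": [0.53,0.79,0],"twist": [0,0,0]},
    {"translation": [0.6,0.89,0],"twist": [0,0,0]},
    {"translation": [0.66,0.99,0],"twist": [0,0,0]},
  ],
)

```text
t: 13.4
ee_pos: [611.1, -70.3, 294.2]
orientation: [2.17, 2.272, 0.0]
ft_force: [1.1, -1.1, 0.0]
width: 87.4
```

Request:
send_rows(
  commands=[
    {"translation": [0.07,0.1,0],"twist": [0,0,0]},
    {"translation": [0.14,0.2,0],"twist": [0,0,0]},
    {"translation": [0.22,0.32,0],"twist": [0,0,0]},
    {"translation": [0.31,0.45,0],"twist": [0,0,0]},
    {"translation": [0.4,0.58,0],"twist": [0,0,0]},
    {"translation": [0.49,0.72,0],"twist": [0,0,0]},
    {"translation": [0.56,0.82,0],"twist": [0,0,0]},
    {"translation": [0.6,0.88,0],"twist": [0,0,0]},
    {"translation": [0.62,0.9,0],"twist": [0,0,0]},
    {"translation": [0.62,0.9,0],"twist": [0,0,0]},
  ],
)

```text
t: 14.4
ee_pos: [672.6, 19.0, 294.1]
orientation: [-2.169, -2.272, 0.0]
ft_force: [0.7, -0.8, -1.5]
width: 88.3
```

Run:
```python
from w import *
d=snap('wrist','w6');state()
u,v=proj(d,[(673,19,6)])[0];print(u,v)
for t in (90,115): 
  r,uv,P=rb(d,lambda h:(h[:,:,1]>t)&(h[:,:,0]>8)&(h[:,:,0]<30),u,v,6);print(r,uv.min(0),uv.max(0))
```

```text
t 14.45 pos [672.4  18.7 294.1] yaw 92.63 tilt -1.0000 w 87.8 F [ 0.5 -0.5 -0.2] q [ 0.01  0.62  1.58 -0.    0.94 -0.04]
256.2823598099836 189.49933176884946
[675.29  18.75  49.83  34.91   3.9 ] [231.375 171.125] [285.625 208.125]
[675.26  18.7   48.84  34.16   4.14] [231.875 171.375] [285.125 207.875]
```

View pics/w6.png

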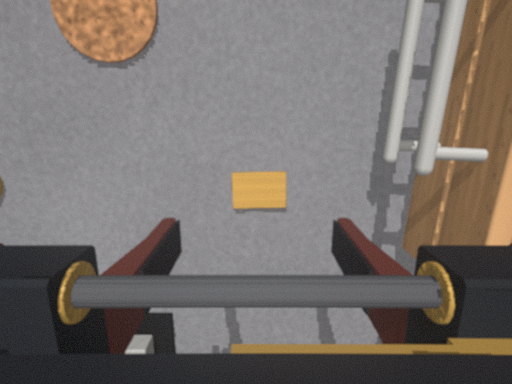

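The plate is at (258,190), measured 49.8x34.9 at yaw 4°. The handles at (392,157) and (425,165) could be close to the gripper body, so I'll triangulate them.

Run:
```python
from w import *
w=load('w6');t=load('top0');s=load('scene0')
def tri(obs):
  A=[];b=[]
  for d,uv in obs:
    p=ray(d,[uv],0)[0];c=d['cam_to_world'][:3,3];r=(p-c)/np.linalg.norm(p-c);M=np.eye(3)-np.outer(r,r);A.append(M);b.append(M@c)
  x=np.linalg.lstsq(np.vstack(A),np.hstack(b),rcond=None)[0];return x.round(), [round(float(np.linalg.norm(M@x-c)),1) for M,c in zip(A,b)]
for wu in[(392,157),(425,168)]:
  for tu in[(391,100),(390,86)]:
    for su in [(265,395),(255,402)]: print(wu,tu,su,tri([(w,wu),(t,np.array(tu)*.64),(s,np.array(su)*.64)]))
```

```text
(392, 157) (391, 100) (265, 395) (array([767.,  56.,  65.]), [5.9, 4.0, 8.3])
(392, 157) (391, 100) (255, 402) (array([778.,  52.,  49.]), [8.3, 8.0, 15.9])
(392, 157) (390, 86) (265, 395) (array([773.,  59.,  76.]), [11.4, 8.2, 3.9])
(392, 157) (390, 86) (255, 402) (array([783.,  55.,  60.]), [14.6, 6.8, 11.4])
(425, 168) (391, 100) (265, 395) (array([772.,  56.,  75.]), [10.7, 12.7, 2.7])
(425, 168) (391, 100) (255, 402) (array([783.,  52.,  59.]), [9.3, 16.4, 9.6])
(425, 168) (390, 86) (265, 395) (array([778.,  59.,  84.]), [1.4, 0.7, 1.7])
(425, 168) (390, 86) (255, 402) (array([789.,  55.,  68.]), [0.7, 4.5, 5.2])
```

Request:
send_rows(
  commands=[
    {"translation": [0.015,0,-0.07],"twist": [0,0,0.025]},
    {"translation": [0.029,0,-0.15],"twist": [0,0,0.049]},
    {"translation": [0.029,0,-0.25],"twist": [0,0,0.049]},
    {"translation": [0.029,0,-0.37],"twist": [0,0,0.049]},
    {"translation": [0.029,0,-0.5],"twist": [0,0,0.049]},
    {"translation": [0.029,0,-0.63],"twist": [0,0,0.049]},
    {"translation": [0.029,0,-0.76],"twist": [0,0,0.049]},
    {"translation": [0.029,0,-0.87],"twist": [0,0,0.049]},
    {"translation": [0.029,0,-0.95],"twist": [0,0,0.049]},
    {"translation": [0.029,0,-1],"twist": [0,0,0.049]},
  ],
)

```text
t: 15.45
ee_pos: [675.2, 18.9, 193.2]
orientation: [-2.141, -2.298, 0.001]
ft_force: [0.5, -0.7, 0.2]
width: 87.7
```

Request:
send_rows(
  commands=[
    {"translation": [0,0,-0.05],"twist": [0,0,0]},
    {"translation": [0,0,-0.08],"twist": [0,0,0]},
    {"translation": [0,0,-0.105],"twist": [0,0,0]},
    {"translation": [0,0,-0.105],"twist": [0,0,0]},
    {"translation": [0,0,-0.105],"twist": [0,0,0]},
    {"translation": [0,0,-0.105],"twist": [0,0,0]},
    {"translation": [0,0,-0.105],"twist": [0,0,0]},
    {"translation": [0,0,-0.105],"twist": [0,0,0]},
    {"translation": [0,0,-0.105],"twist": [0,0,0]},
    {"translation": [0,0,-0.105],"twist": [0,0,0]},
  ],
  grip=0,
)

```text
t: 16.45
ee_pos: [675.5, 18.8, 184.0]
orientation: [2.142, 2.298, 0.0]
ft_force: [-0.4, -0.1, 2.2]
width: 49.6
```

Request:
send_rows(
  commands=[
    {"translation": [0,0,0],"twist": [0,0,0]},
    {"translation": [0,0,0],"twist": [0,0,0]},
    {"translation": [0,0,0],"twist": [0,0,0]},
    {"translation": [0,0,0],"twist": [0,0,0]},
    {"translation": [0,0,0.1],"twist": [0,0,0]},
    {"translation": [0,0,0.25],"twist": [0,0,0]},
    {"translation": [0,0,0.45],"twist": [0,0,0]},
    {"translation": [0,0,0.65],"twist": [0,0,0]},
    {"translation": [0,0,0.85],"twist": [0,0,0]},
    {"translation": [0,0,1],"twist": [0,0,0]},
  ],
  grip=1,
)

```text
t: 17.45
ee_pos: [675.6, 18.8, 286.1]
orientation: [2.141, 2.297, 0.002]
ft_force: [0.5, 0.6, -0.9]
width: 49.4
```

Request:
send_rows(
  commands=[
    {"translation": [-0.04,-0.08,0],"twist": [0,0,0]},
    {"translation": [-0.08,-0.16,0],"twist": [0,0,0]},
    {"translation": [-0.12,-0.25,0],"twist": [0,0,0]},
    {"translation": [-0.17,-0.35,0],"twist": [0,0,0]},
    {"translation": [-0.22,-0.45,0],"twist": [0,0,0]},
    {"translation": [-0.28,-0.55,0],"twist": [0,0,0]},
    {"translation": [-0.34,-0.66,0],"twist": [0,0,0]},
    {"translation": [-0.4,-0.77,0],"twist": [0,0,0]},
    {"translation": [-0.46,-0.88,0],"twist": [0,0,0]},
    {"translation": [-0.53,-1,0],"twist": [0,0,0]},
  ],
)

```text
t: 18.45
ee_pos: [621.9, -82.1, 283.7]
orientation: [2.142, 2.298, 0.0]
ft_force: [-0.1, -0.2, -1.2]
width: 49.6
```

Request:
send_rows(
  commands=[
    {"translation": [-0.06,-0.11,0],"twist": [0,0,0]},
    {"translation": [-0.12,-0.22,0],"twist": [0,0,0]},
    {"translation": [-0.18,-0.33,0],"twist": [0,0,0]},
    {"translation": [-0.24,-0.44,0],"twist": [0,0,0]},
    {"translation": [-0.3,-0.54,0],"twist": [0,0,-0.01]},
    {"translation": [-0.36,-0.64,0],"twist": [0,0,-0.02]},
    {"translation": [-0.42,-0.74,0],"twist": [0,0,-0.03]},
    {"translation": [-0.47,-0.83,0],"twist": [0,0,-0.04]},
    {"translation": [-0.52,-0.92,0],"twist": [0,0,-0.049]},
    {"translation": [-0.57,-1,0],"twist": [0,0,-0.049]},
  ],
)

```text
t: 19.45
ee_pos: [565.0, -181.9, 283.7]
orientation: [2.17, 2.272, 0.0]
ft_force: [-0.1, 0.0, -0.8]
width: 49.6
```

Request:
send_rows(
  commands=[
    {"translation": [-0.05,-0.08,0],"twist": [0,0,0]},
    {"translation": [-0.1,-0.16,0],"twist": [0,0,0]},
    {"translation": [-0.15,-0.23,0],"twist": [0,0,0]},
    {"translation": [-0.18,-0.29,0],"twist": [0,0,0]},
    {"translation": [-0.2,-0.33,0],"twist": [0,0,0]},
    {"translation": [-0.21,-0.34,0],"twist": [0,0,0]},
    {"translation": [-0.21,-0.34,0],"twist": [0,0,0]},
    {"translation": [-0.21,-0.34,0],"twist": [0,0,0]},
    {"translation": [-0.21,-0.34,0],"twist": [0,0,0]},
    {"translation": [-0.21,-0.34,0],"twist": [0,0,0]},
  ],
)

```text
t: 20.45
ee_pos: [544.5, -214.9, 283.7]
orientation: [2.169, 2.272, 0.0]
ft_force: [0.1, 0.8, -0.3]
width: 49.5
```

Run:
```python
from w import *
d=snap('wrist','w7');state()
u,v=proj(d,[(544,-170,28)])[0];print(u,v)
for t in (130,150): 
  r,uv,P=rb(d,lambda h:h[:,:,2]>t,u,v,28);print(r,uv.min(0),uv.max(0))
# pad
for t in(75,): print('pad',rb(d,lambda h:h[:,:,2]<t,*proj(d,[(544,-133,6)])[0],6)[0])
z=ctrl.get_obs()['ee_pos'][2]-183.8+6;u,v=proj(d,[(*ctrl.get_obs()['ee_pos'][:2],z)])[0];print(u,v,d['img'][int(v),int(u)])
r,uv,P=rb(d,lambda h:(h[:,:,1]>100)&(h[:,:,0]>8)&(h[:,:,0]<30),u,v-10,z);print('plate',r,uv.min(0),uv.max(0))
```

```text
t 20.50 pos [ 544.5 -215.   283.7] yaw 92.65 tilt -1.0000 w 49.6 F [-1.1 -0.1 -1.3] q [-0.4   0.53  1.79  0.    0.82 -0.44]
257.82692528411474 143.9158641021852
[ 544.64 -170.63   56.51   56.6     2.64] [222.125 107.125] [295.625 180.125]
[ 544.63 -170.62   55.96   56.19    2.69] [222.375 107.375] [295.125 179.875]
pad [ 543.77 -170.11   97.56   97.94    2.74]
255.67857052844207 236.94175951405097 [233 189  97]
plate [ 544.72 -214.15   51.26   34.98    2.75] [210.625 206.125] [301.375 263.625]
```

View pics/w7.png

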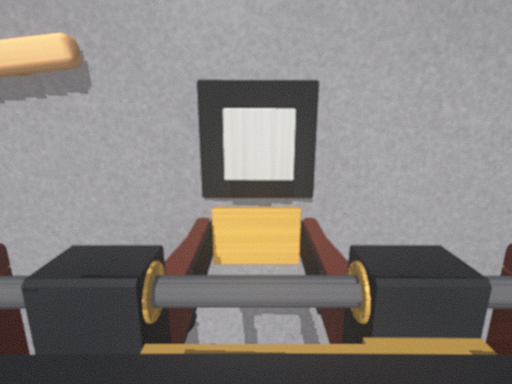

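Request:
send_rows(
  commands=[
    {"translation": [0,0.08,0],"twist": [0,0,0]},
    {"translation": [0,0.18,-0.03],"twist": [0,0,0]},
    {"translation": [0,0.28,-0.1],"twist": [0,0,0]},
    {"translation": [0,0.36,-0.2],"twist": [0,0,0]},
    {"translation": [0,0.42,-0.33],"twist": [0,0,0]},
    {"translation": [0,0.44,-0.45],"twist": [0,0,0]},
    {"translation": [0,0.44,-0.55],"twist": [0,0,0]},
    {"translation": [0,0.44,-0.63],"twist": [0,0,0]},
    {"translation": [0,0.44,-0.68],"twist": [0,0,0]},
    {"translation": [0,0.44,-0.7],"twist": [0,0,0]},
  ],
)

```text
t: 21.5
ee_pos: [544.3, -171.4, 213.0]
orientation: [-2.17, -2.271, 0.0]
ft_force: [0.4, -0.1, -0.2]
width: 49.4
```

Request:
send_rows(
  commands=[
    {"translation": [0,0,-0.008],"twist": [0,0,0]},
    {"translation": [0,0,-0.016],"twist": [0,0,0]},
    {"translation": [0,0,-0.016],"twist": [0,0,0]},
    {"translation": [0,0,-0.016],"twist": [0,0,0]},
    {"translation": [0,0,-0.016],"twist": [0,0,0]},
    {"translation": [0,0,-0.016],"twist": [0,0,0]},
    {"translation": [0,0,-0.016],"twist": [0,0,0]},
    {"translation": [0,0,-0.016],"twist": [0,0,0]},
    {"translation": [0,0,-0.016],"twist": [0,0,0]},
    {"translation": [0,0,-0.016],"twist": [0,0,0]},
  ],
)

```text
t: 22.5
ee_pos: [544.4, -171.1, 212.1]
orientation: [2.17, 2.272, 0.0]
ft_force: [-0.5, -0.2, -0.3]
width: 49.4
```

Request:
send_rows(
  commands=[
    {"translation": [0,0,0],"twist": [0,0,0]},
    {"translation": [0,0,0],"twist": [0,0,0]},
    {"translation": [0,0,0],"twist": [0,0,0]},
    {"translation": [0,0,0],"twist": [0,0,0]},
    {"translation": [0,0,0.05],"twist": [0,0,0]},
    {"translation": [0,0,0.15],"twist": [0,0,0]},
    {"translation": [0,0,0.3],"twist": [0,0,0]},
    {"translation": [0,0,0.5],"twist": [0,0,0]},
    {"translation": [0,0,0.7],"twist": [0,0,0]},
    {"translation": [0,0,0.85],"twist": [0,0,0]},
  ],
  grip=-1,
)

```text
t: 23.5
ee_pos: [544.7, -171.3, 299.6]
orientation: [2.168, 2.27, 0.002]
ft_force: [0.3, -0.3, 0.1]
width: 87.7
```

Run:
```python
from w import *
d=snap('wrist','w8');state()
u,v=proj(d,[(544.6,-170.6,34)])[0]
print('plate',rb(d,lambda h:(h[:,:,1]>90)&(h[:,:,0]>8)&(h[:,:,0]<30),u,v,34)[0])
bm=lambda h:(h[:,:,2]>130)
print('block',rb(d,bm,u,v,28)[0])
# pot estimate from top & scene masks
t=load('top0');h=cv2.cvtColor(t['img'],cv2.COLOR_RGB2HSV).astype(int)
for t0 in (125,140):
  n,l,s,c=cv2.connectedComponentsWithStats(((h[:,:,2]>t0)&(h[:,:,1]<60)).astype(np.uint8))
  for i in range(1,n):
    if 100<c[i][0]<145 and 155<c[i][1]<195 and s[i,4]>20: print(t0,s[i],c[i],ray(t,[c[i]],60).round(1))
```

```text
t 23.55 pos [ 545.4 -171.5  301.5] yaw 92.64 tilt -1.0000 w 87.8 F [ 0.6 -0.6  1. ] q [-0.33  0.48  1.82  0.    0.83 -0.37]
plate [ 544.61 -171.06   49.55   34.42    2.69]
block [ 544.63 -169.29   56.38   58.56    2.68]
```

Request:
send_rows(
  commands=[
    {"translation": [0,0.07,0],"twist": [0,0,0]},
    {"translation": [0,0.15,0],"twist": [0,0,0]},
    {"translation": [0,0.24,0],"twist": [0,0,0]},
    {"translation": [0,0.34,0],"twist": [0,0,0]},
    {"translation": [-0.02,0.45,0],"twist": [0,0,0]},
    {"translation": [-0.04,0.56,0],"twist": [0,0,0]},
    {"translation": [-0.06,0.67,0],"twist": [0,0,0]},
    {"translation": [-0.08,0.78,0],"twist": [0,0,0]},
    {"translation": [-0.1,0.89,0],"twist": [0,0,0]},
    {"translation": [-0.12,1,0],"twist": [0,0,0]},
  ],
)

```text
t: 24.55
ee_pos: [532.2, -70.2, 297.1]
orientation: [2.17, 2.272, 0.0]
ft_force: [-0.3, -0.2, -0.3]
width: 88.0
```

Request:
send_rows(
  commands=[
    {"translation": [-0.01,0.1,0],"twist": [0,0,0]},
    {"translation": [-0.02,0.2,0],"twist": [0,0,0]},
    {"translation": [-0.03,0.3,0],"twist": [0,0,0]},
    {"translation": [-0.04,0.4,0],"twist": [0,0,0]},
    {"translation": [-0.05,0.5,0],"twist": [0,0,0]},
    {"translation": [-0.06,0.6,0],"twist": [0,0,0]},
    {"translation": [-0.07,0.7,0],"twist": [0,0,0]},
    {"translation": [-0.08,0.8,0],"twist": [0,0,0]},
    {"translation": [-0.09,0.9,0],"twist": [0,0,0]},
    {"translation": [-0.1,1,0],"twist": [0,0,0]},
  ],
)

```text
t: 25.55
ee_pos: [522.3, 29.7, 297.1]
orientation: [2.17, 2.272, 0.0]
ft_force: [0.0, 0.5, 0.0]
width: 88.1
```

Request:
send_rows(
  commands=[
    {"translation": [-0.01,0.1,0],"twist": [0,0,0]},
    {"translation": [-0.02,0.2,0],"twist": [0,0,0]},
    {"translation": [-0.03,0.3,0],"twist": [0,0,0]},
    {"translation": [-0.04,0.4,0],"twist": [0,0,0]},
    {"translation": [-0.05,0.5,0],"twist": [0,0,0]},
    {"translation": [-0.06,0.6,0],"twist": [0,0,0]},
    {"translation": [-0.07,0.7,0],"twist": [0,0,0]},
    {"translation": [-0.08,0.8,0],"twist": [0,0,0]},
    {"translation": [-0.09,0.88,0],"twist": [0,0,0]},
    {"translation": [-0.1,0.95,0],"twist": [0,0,0]},
  ],
)

```text
t: 26.55
ee_pos: [512.3, 124.6, 297.0]
orientation: [-2.169, -2.272, 0.0]
ft_force: [0.9, -0.9, -0.2]
width: 88.0
```

Run:
```python
from w import *
d=snap('wrist','w9');state()
u,v=proj(d,[(542,165,5)])[0];print(u,v)
for t in(60,80):
  r,uv,P=rb(d,lambda h:(h[:,:,1]>t),u,v,5);print('mat',r,uv.min(0),uv.max(0),cv2.minEnclosingCircle(P.astype(np.float32)),cv2.fitEllipse(P.astype(np.float32)))
```

```text
t 26.60 pos [512.2 125.1 297.1] yaw 92.66 tilt -1.0000 w 87.6 F [-0.5  0.2 -0.1] q [0.22 0.44 1.92 0.   0.79 0.17]
290.7042780021171 146.6644023411274
mat [544.31 164.33  83.01  83.71  23.62] [247.125  98.875] [339.375 192.375] ((544.1633911132812, 164.32278442382812), 42.134761810302734) ((544.2437133789062, 164.3373260498047), (83.08804321289062, 83.67232513427734), 15.463822364807129)
mat [544.3  164.34  82.33  83.06  23.8 ] [247.375  99.125] [338.875 191.875] ((544.188720703125, 164.41493225097656), 41.77790069580078) ((544.2494506835938, 164.3527374267578), (82.41597747802734, 82.96234893798828), 14.987444877624512)
```

Request:
send_rows(
  commands=[
    {"translation": [-0.01,0.08,0],"twist": [0,0,0]},
    {"translation": [-0.02,0.16,0],"twist": [0,0,0]},
    {"translation": [-0.03,0.25,0],"twist": [0,0,0]},
    {"translation": [-0.05,0.35,0],"twist": [0,0,0]},
    {"translation": [-0.07,0.45,0],"twist": [0,0,0]},
    {"translation": [-0.09,0.56,0],"twist": [0,0,0]},
    {"translation": [-0.11,0.67,0],"twist": [0,0,0]},
    {"translation": [-0.13,0.78,0],"twist": [0,0,0]},
    {"translation": [-0.14,0.89,0],"twist": [0,0,0]},
    {"translation": [-0.15,1,0],"twist": [0,0,0]},
  ],
)

```text
t: 27.6
ee_pos: [497.3, 224.8, 297.1]
orientation: [2.17, 2.272, 0.0]
ft_force: [-0.0, 0.0, -0.9]
width: 87.6
```

Request:
send_rows(
  commands=[
    {"translation": [-0.02,0.11,0],"twist": [0,0,0]},
    {"translation": [-0.03,0.22,0],"twist": [0,0,0]},
    {"translation": [-0.05,0.33,0],"twist": [0,0,0]},
    {"translation": [-0.07,0.44,0],"twist": [0,0,0]},
    {"translation": [-0.09,0.55,0],"twist": [0,0,0]},
    {"translation": [-0.1,0.66,0],"twist": [0,0,0]},
    {"translation": [-0.12,0.76,0],"twist": [0,0,0]},
    {"translation": [-0.13,0.85,0],"twist": [0,0,0]},
    {"translation": [-0.14,0.93,0],"twist": [0,0,0]},
    {"translation": [-0.15,1,0],"twist": [0,0,0]},
  ],
)

```text
t: 28.6
ee_pos: [482.3, 324.5, 297.0]
orientation: [2.17, 2.272, -0.0]
ft_force: [0.3, -0.1, -0.3]
width: 87.9
```

Run:
```python
from w import *
d=snap('wrist','w10');state();print(proj(d,[(473,376,60),(473,376,0)]))
```

```text
t 28.65 pos [482.3 325.2 297.1] yaw 92.66 tilt -1.0000 w 87.8 F [ 0.9  1.  -0.5] q [0.57 0.5  1.8  0.   0.84 0.53]
[[246.14855082 136.58960875]
 [248.21778192 131.7737811 ]]
```

View pics/w10.png

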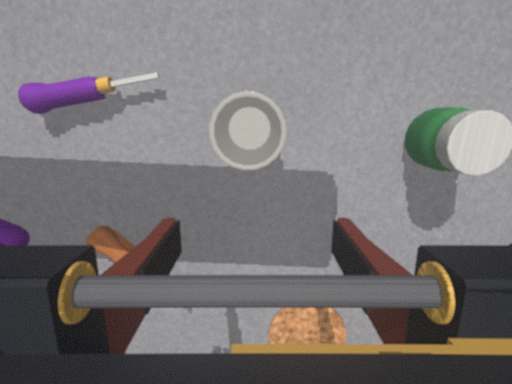

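Run:
```python
from w import *
d=load('w10');g=cv2.GaussianBlur(cv2.cvtColor(d['img'],cv2.COLOR_RGB2GRAY),(3,3),0)
print(g[131,200:225],g[131,275:296])
for p in(8,15): print(cv2.HoughCircles(g,cv2.HOUGH_GRADIENT,1.0,60,param1=80,param2=p,minRadius=36,maxRadius=43))
# radial edge fit
gf=g.astype(np.float32);c=np.array([248.,131.]);pts=[]
for a in np.radians(np.arange(0,360,5)):
  r=np.arange(33,46,.25);x=(c[0]+r*np.cos(a)).astype(np.float32);y=(c[1]+r*np.sin(a)).astype(np.float32)
  s=cv2.remap(gf,x[None],y[None],1)[0];k=np.argmin(np.diff(s[::2]));pts.append((x[2*k+1],y[2*k+1]))
P=ray(d,pts,60)[:,:2].astype(np.float32);print(cv2.fitEllipse(P)); print(ctrl.get_obs()['ee_pos'])
```

```text
[156 155 156 156 155 153 153 155 160 168 177 182 181 171 155 141 133 132
 132 132 133 133 133 133 133] [131 132 132 131 132 142 157 172 180 179 173 164 157 155 154 155 156 157
 158 156 153]
[[[245.5 130.5  40.1]
  [475.5 137.5  36.4]
  [408.5 303.5  41.3]
  [ 96.5 293.5  38. ]
  [338.5 347.5  41.3]
  [125.5 223.5  36.6]
  [424.5 234.5  40.1]
  [ 82.5 116.5  39.1]
  [171.5 127.5  37.7]
  [295.5 189.5  42.4]
  [ 64.5 202.5  42.4]
  [222.5 226.5  37.5]]]
[[[245.5 130.5  40.1]
  [475.5 137.5  36.4]]]
((473.557861328125, 379.5304260253906), (54.362911224365234, 55.72138214111328), 154.30670166015625)
[482.28071795 325.21114815 297.12963408]
```

Request:
send_rows(
  commands=[
    {"translation": [-0.03,0.18,0],"twist": [0,0,0]},
    {"translation": [-0.06,0.36,-0.02],"twist": [0,0,0]},
    {"translation": [-0.08,0.48,-0.08],"twist": [0,0,0]},
    {"translation": [-0.087,0.54,-0.2],"twist": [0,0,0]},
    {"translation": [-0.087,0.545,-0.35],"twist": [0,0,0]},
    {"translation": [-0.087,0.545,-0.52],"twist": [0,0,0]},
    {"translation": [-0.087,0.545,-0.7],"twist": [0,0,0]},
    {"translation": [-0.087,0.545,-0.85],"twist": [0,0,0]},
    {"translation": [-0.087,0.545,-0.95],"twist": [0,0,0]},
    {"translation": [-0.087,0.545,-1],"twist": [0,0,0]},
  ],
)

```text
t: 29.65
ee_pos: [473.4, 377.9, 195.5]
orientation: [-2.17, -2.271, 0.003]
ft_force: [-0.1, 0.4, -0.7]
width: 87.9
```

Request:
send_rows(
  commands=[
    {"translation": [0,0,0],"twist": [0,0,0]},
    {"translation": [0,0,0],"twist": [0,0,0]},
    {"translation": [0,0,0],"twist": [0,0,0]},
    {"translation": [0,0,0],"twist": [0,0,0]},
    {"translation": [0,0,0],"twist": [0,0,0]},
    {"translation": [0,0,0],"twist": [0,0,0]},
    {"translation": [0,0,0.05],"twist": [0,0,0]},
    {"translation": [0,0,0.15],"twist": [0,0,0]},
    {"translation": [0,0,0.3],"twist": [0,0,0]},
    {"translation": [0,0,0.45],"twist": [0,0,0]},
  ],
  grip=1,
)

```text
t: 30.65
ee_pos: [473.7, 378.4, 243.5]
orientation: [2.17, 2.272, 0.0]
ft_force: [0.0, 0.0, -0.6]
width: 53.7
```

Run:
```python
from w import *
state();d=snap('wrist','w11')
```

```text
t 30.65 pos [473.7 378.4 243.5] yaw 92.64 tilt -1.0000 w 53.7 F [ 0.   0.  -0.6] q [0.65 0.61 1.76 0.   0.77 0.61]
```

View pics/w11.png

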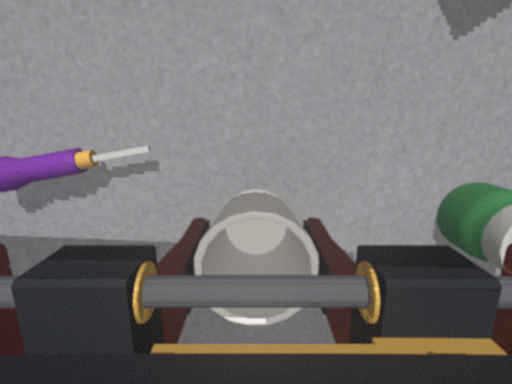

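Request:
send_rows(
  commands=[
    {"translation": [0.02,-0.06,0.03],"twist": [0,0,0]},
    {"translation": [0.04,-0.13,0.06],"twist": [0,0,0]},
    {"translation": [0.07,-0.22,0.1],"twist": [0,0,0]},
    {"translation": [0.11,-0.33,0.1],"twist": [0,0,0]},
    {"translation": [0.15,-0.44,0.1],"twist": [0,0,0]},
    {"translation": [0.18,-0.55,0.1],"twist": [0,0,0]},
    {"translation": [0.22,-0.66,0.1],"twist": [0,0,0]},
    {"translation": [0.25,-0.77,0.1],"twist": [0,0,0]},
    {"translation": [0.29,-0.88,0.1],"twist": [0,0,0]},
    {"translation": [0.33,-1,0.1],"twist": [0,0,0]},
  ],
)

```text
t: 31.7
ee_pos: [507.0, 277.4, 252.0]
orientation: [-2.17, -2.272, 0.0]
ft_force: [-0.2, 0.5, -0.6]
width: 53.7
```

Request:
send_rows(
  commands=[
    {"translation": [0.04,-0.11,0],"twist": [0,0,0]},
    {"translation": [0.07,-0.22,0],"twist": [0,0,0]},
    {"translation": [0.11,-0.33,0],"twist": [0,0,0]},
    {"translation": [0.15,-0.44,0],"twist": [0,0,0]},
    {"translation": [0.18,-0.55,0],"twist": [0,0,0]},
    {"translation": [0.22,-0.66,0],"twist": [0,0,0]},
    {"translation": [0.25,-0.76,0],"twist": [0,0,0]},
    {"translation": [0.28,-0.86,-0.03],"twist": [0,0,0]},
    {"translation": [0.31,-0.94,-0.06],"twist": [0,0,0]},
    {"translation": [0.33,-1,-0.1],"twist": [0,0,0]},
  ],
)

```text
t: 32.7
ee_pos: [540.0, 177.6, 241.8]
orientation: [2.17, 2.272, 0.0]
ft_force: [-1.1, 0.3, -0.8]
width: 53.4
```

Request:
send_rows(
  commands=[
    {"translation": [0.02,-0.06,0],"twist": [0,0,0]},
    {"translation": [0.035,-0.11,-0.05],"twist": [0,0,0]},
    {"translation": [0.045,-0.15,-0.12],"twist": [0,0,0]},
    {"translation": [0.045,-0.154,-0.2],"twist": [0,0,0]},
    {"translation": [0.045,-0.154,-0.27],"twist": [0,0,0]},
    {"translation": [0.045,-0.154,-0.32],"twist": [0,0,0]},
    {"translation": [0.045,-0.154,-0.36],"twist": [0,0,0]},
    {"translation": [0.045,-0.154,-0.375],"twist": [0,0,0]},
    {"translation": [0.045,-0.154,-0.39],"twist": [0,0,0]},
    {"translation": [0.045,-0.154,-0.39],"twist": [0,0,0]},
  ],
)

```text
t: 33.7
ee_pos: [544.2, 163.0, 203.1]
orientation: [2.17, 2.272, 0.0]
ft_force: [-0.3, 1.0, -2.2]
width: 53.3
```

Run:
```python
from w import *
state();d=snap('wrist','w12')
```

```text
t 33.70 pos [544.2 163.  203.1] yaw 92.64 tilt -1.0000 w 53.3 F [-0.3  1.  -2.2] q [ 0.27  0.64  1.85 -0.    0.65  0.22]
```

View pics/w12.png

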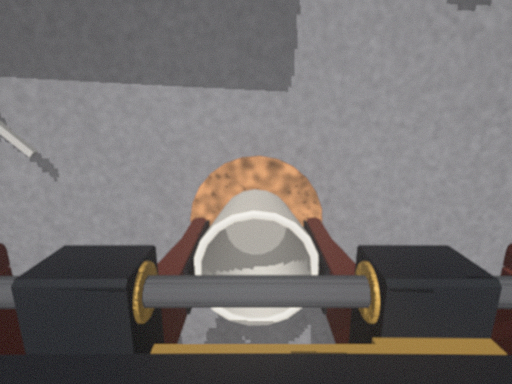

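The pot stands centred on the mat: mat spans u 192–322, rim u 195–319. Releasing.

Request:
send_rows(
  commands=[
    {"translation": [0,0,0],"twist": [0,0,0]},
    {"translation": [0,0,0],"twist": [0,0,0]},
    {"translation": [0,0,0],"twist": [0,0,0]},
    {"translation": [0,0,0],"twist": [0,0,0]},
    {"translation": [0,0,0.05],"twist": [0,0,0]},
    {"translation": [0,0,0.15],"twist": [0,0,0]},
    {"translation": [0,0,0.3],"twist": [0,0,0]},
    {"translation": [0,0,0.5],"twist": [0,0,0]},
    {"translation": [0,0,0.75],"twist": [0,0,0]},
    {"translation": [0,0,1],"twist": [0,0,0]},
  ],
  grip=-1,
)

```text
t: 34.75
ee_pos: [544.1, 162.9, 305.2]
orientation: [2.169, 2.272, 0.001]
ft_force: [0.0, 0.9, 0.4]
width: 87.9
```

Request:
send_rows(
  commands=[
    {"translation": [-0.06,0.03,0],"twist": [0,0,0.05]},
    {"translation": [-0.12,0.06,0],"twist": [0,0,0.1]},
    {"translation": [-0.2,0.1,0],"twist": [0,0,0.16]},
    {"translation": [-0.28,0.14,0],"twist": [0,0,0.22]},
    {"translation": [-0.37,0.18,0],"twist": [0,0,0.3]},
    {"translation": [-0.46,0.22,0],"twist": [0,0,0.38]},
    {"translation": [-0.56,0.27,0],"twist": [0,0,0.46]},
    {"translation": [-0.66,0.32,0],"twist": [0,0,0.54]},
    {"translation": [-0.76,0.37,0],"twist": [0,0,0.62]},
    {"translation": [-0.86,0.42,0],"twist": [0,0,0.7]},
  ],
)

```text
t: 35.75
ee_pos: [457.3, 205.4, 303.1]
orientation: [1.737, 2.618, 0.0]
ft_force: [-0.7, -0.3, -0.2]
width: 88.1
```

Request:
send_rows(
  commands=[
    {"translation": [-0.1,0.05,0],"twist": [0,0,0.09]},
    {"translation": [-0.2,0.1,0],"twist": [0,0,0.18]},
    {"translation": [-0.3,0.15,0],"twist": [0,0,0.27]},
    {"translation": [-0.4,0.2,0],"twist": [0,0,0.36]},
    {"translation": [-0.5,0.25,0],"twist": [0,0,0.45]},
    {"translation": [-0.6,0.3,0],"twist": [0,0,0.53]},
    {"translation": [-0.7,0.35,0],"twist": [0,0,0.6]},
    {"translation": [-0.78,0.38,0],"twist": [0,0,0.66]},
    {"translation": [-0.83,0.4,0],"twist": [0,0,0.7]},
    {"translation": [-0.83,0.4,0],"twist": [0,0,0.7]},
  ],
)

```text
t: 36.75
ee_pos: [374.6, 245.1, 303.1]
orientation: [-1.257, -2.879, 0.0]
ft_force: [-0.9, -0.5, 0.7]
width: 87.8
```

Run:
```python
from w import *
state();d=snap('wrist','w13')
```

```text
t 36.75 pos [374.6 245.1 303.1] yaw 132.82 tilt -1.0000 w 87.8 F [-0.9 -0.5  0.7] q [ 0.55  0.33  2.08  0.    0.73 -0.19]
```

View pics/w13.png

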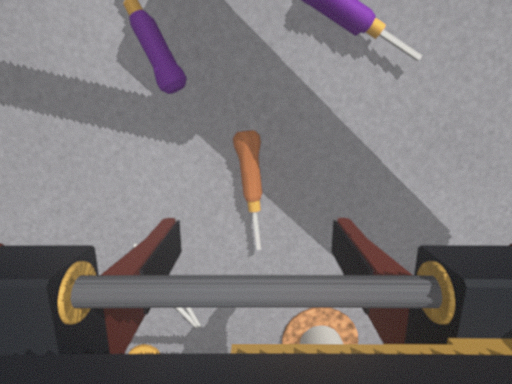

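The brown graver's knob is at (247,132) and its blade tip at (259,249). Purple ones are at (160,45) and (360,25) and stay put. Measuring its axis.

Run:
```python
from w import *
d=load('w13')
f=lambda h:(h[:,:,1]>90)&((h[:,:,0]<30))
r,uv,P=rb(d,f,250,165,12);print(r,uv.min(0),uv.max(0))
knob=uv[np.argmin(uv[:,1])]
# tip: bright blade
im=d['img'];g=cv2.cvtColor(im,cv2.COLOR_RGB2GRAY).astype(float)
for v in (215,220,225,230,235,240,244,246,248,250,252): 
  row=g[v,245:272]; print(v,(245+np.average(np.arange(27),weights=np.clip(row-np.median(row)-15,0,None)+1e-6)).round(1),int(row.max()-np.median(row)))
# handle axis from orange mask moments rowwise at z 12.5
c=[]
for v in range(136,208,4):
  s=uv[np.abs(uv[:,1]-v)<.6][:,0]
  c.append((s.min()/2+s.max()/2,v)); 
print(np.round(c,1).tolist(),knob)
```

```text
[360.48 253.51  23.48  75.89  51.73] [233.125 130.375] [261.375 211.625]
215 254.8 55
220 255.0 59
225 255.8 54
230 256.2 58
235 256.9 60
240 257.4 55
244 257.8 58
246 258.0 59
248 258.3 54
250 258.0 18
252 258.0 8
[[246.5, 136.0], [246.4, 140.0], [246.8, 144.0], [246.9, 148.0], [247.4, 152.0], [247.9, 156.0], [248.5, 160.0], [249.1, 164.0], [249.6, 168.0], [250.1, 172.0], [250.6, 176.0], [251.1, 180.0], [251.5, 184.0], [252.0, 188.0], [252.4, 192.0], [252.2, 196.0], [252.6, 200.0], [253.5, 204.0]] [251.375 130.375]
```

Run:
```python
from w import *
d=load('w13')
tip=ray(d,[(258.4,249.5)],12.5)[0]; ke=ray(d,[(246.2,131)],12.5)[0]; hp=ray(d,[(246.5,138),(250.1,172),(253.3,204)],12.5)
print(tip,ke,np.linalg.norm(tip-ke))
for p in[ke,*hp]: print(np.degrees(np.arctan2(tip[1]-p[1],tip[0]-p[0])))
print('blade',np.degrees(np.arctan2(*(ray(d,[(258.3,248)],12.5)[0]-ray(d,[(254.8,215)],12.5)[0])[1::-1])))
D=tip-hp[0];D/=np.linalg.norm(D);og=tip-62*D;print('origin',og, 'grip pt(-10)',og-10*D)
state()
```

```text
[417.67421158 201.5207544   12.5       ] [331.68287159 277.75159876  12.5       ] 114.91584827725947
-41.5568098063258
-41.35974430128534
-41.33940265487071
-41.07807350000561
blade -41.38945892277161
origin [371.13852943 242.48940445  12.5       ] grip pt(-10) [363.63277425 249.09725123  12.5       ]
t 36.80 pos [375.  245.1 303.1] yaw 132.77 tilt -1.0000 w 87.8 F [-0.1 -0.1  0.1] q [ 0.55  0.33  2.08 -0.    0.73 -0.19]
```

Request:
send_rows(
  commands=[
    {"translation": [-0.05,0.016,-0.03],"twist": [0,0,0.1]},
    {"translation": [-0.102,0.033,-0.1],"twist": [0,0,0.205]},
    {"translation": [-0.102,0.033,-0.2],"twist": [0,0,0.205]},
    {"translation": [-0.102,0.033,-0.32],"twist": [0,0,0.205]},
    {"translation": [-0.102,0.033,-0.45],"twist": [0,0,0.205]},
    {"translation": [-0.102,0.033,-0.58],"twist": [0,0,0.205]},
    {"translation": [-0.102,0.033,-0.71],"twist": [0,0,0.205]},
    {"translation": [-0.102,0.033,-0.83],"twist": [0,0,0.205]},
    {"translation": [-0.102,0.033,-0.93],"twist": [0,0,0.205]},
    {"translation": [-0.102,0.033,-1],"twist": [0,0,0.205]},
  ],
)

```text
t: 37.8
ee_pos: [365.0, 248.1, 202.0]
orientation: [-1.111, -2.938, 0.001]
ft_force: [0.5, 0.1, -0.1]
width: 87.6
```

Request:
send_rows(
  commands=[
    {"translation": [0,0,-0.07],"twist": [0,0,0]},
    {"translation": [0,0,-0.13],"twist": [0,0,0]},
    {"translation": [0,0,-0.17],"twist": [0,0,0]},
    {"translation": [0,0,-0.18],"twist": [0,0,0]},
    {"translation": [0,0,-0.18],"twist": [0,0,0]},
    {"translation": [0,0,-0.18],"twist": [0,0,0]},
    {"translation": [0,0,-0.18],"twist": [0,0,0]},
    {"translation": [0,0,-0.18],"twist": [0,0,0]},
    {"translation": [0,0,-0.18],"twist": [0,0,0]},
    {"translation": [0,0,-0.18],"twist": [0,0,0]},
  ],
)

```text
t: 38.8
ee_pos: [365.0, 248.2, 185.2]
orientation: [1.11, 2.939, 0.0]
ft_force: [-0.1, -0.1, 0.3]
width: 87.5
```

Request:
send_rows(
  commands=[
    {"translation": [0,0,0],"twist": [0,0,0]},
    {"translation": [0,0,0],"twist": [0,0,0]},
    {"translation": [0,0,0],"twist": [0,0,0]},
    {"translation": [0,0,0],"twist": [0,0,0]},
    {"translation": [0,0,0],"twist": [0,0,0]},
    {"translation": [0,0,0],"twist": [0,0,0]},
    {"translation": [0,0,0],"twist": [0,0,0]},
    {"translation": [0,0,0],"twist": [0,0,0]},
    {"translation": [0,0,0],"twist": [0,0,0]},
    {"translation": [0,0,0],"twist": [0,0,0]},
  ],
  grip=1,
)

```text
t: 39.8
ee_pos: [365.0, 248.2, 185.1]
orientation: [-1.11, -2.939, 0.0]
ft_force: [0.7, 0.4, 0.3]
width: 17.4
```

Request:
send_rows(
  commands=[
    {"translation": [0,0,0.08],"twist": [0,0,0]},
    {"translation": [0,0,0.18],"twist": [0,0,0]},
    {"translation": [0,0,0.3],"twist": [0,0,0]},
    {"translation": [0.05,-0.08,0.42],"twist": [0,0,0.05]},
    {"translation": [0.11,-0.17,0.54],"twist": [0,0,0.1]},
    {"translation": [0.18,-0.27,0.65],"twist": [0,0,0.17]},
    {"translation": [0.25,-0.37,0.76],"twist": [0,0,0.24]},
    {"translation": [0.32,-0.48,0.86],"twist": [0,0,0.31]},
    {"translation": [0.39,-0.59,0.94],"twist": [0,0,0.38]},
    {"translation": [0.46,-0.7,1],"twist": [0,0,0.45]},
  ],
)

```text
t: 40.8
ee_pos: [411.3, 177.8, 286.8]
orientation: [0.771, 3.044, 0.002]
ft_force: [-0.4, -0.2, 0.3]
width: 18.0
```

Request:
send_rows(
  commands=[
    {"translation": [0.07,-0.1,0],"twist": [0,0,0.06]},
    {"translation": [0.14,-0.2,0],"twist": [0,0,0.12]},
    {"translation": [0.21,-0.3,0],"twist": [0,0,0.18]},
    {"translation": [0.28,-0.4,0],"twist": [0,0,0.24]},
    {"translation": [0.35,-0.5,0],"twist": [0,0,0.3]},
    {"translation": [0.42,-0.6,0],"twist": [0,0,0.36]},
    {"translation": [0.49,-0.7,0],"twist": [0,0,0.42]},
    {"translation": [0.56,-0.8,0],"twist": [0,0,0.48]},
    {"translation": [0.63,-0.9,0],"twist": [0,0,0.54]},
    {"translation": [0.69,-1,0],"twist": [0,0,0.6]},
  ],
)

```text
t: 41.8
ee_pos: [480.2, 77.8, 286.3]
orientation: [0.307, 3.125, 0.0]
ft_force: [-0.5, 0.4, 0.3]
width: 17.9
```

Run:
```python
from w import *
state()
```

```text
t 41.80 pos [480.2  77.8 286.3] yaw 168.77 tilt -1.0000 w 17.9 F [-0.5  0.4  0.3] q [ 0.14  0.41  2.01 -0.    0.72 -1.24]
```

Request:
send_rows(
  commands=[
    {"translation": [0.06,-0.1,0],"twist": [0,0,0.05]},
    {"translation": [0.13,-0.2,0],"twist": [0,0,0.1]},
    {"translation": [0.2,-0.31,0],"twist": [0,0,0.16]},
    {"translation": [0.27,-0.42,0],"twist": [0,0,0.22]},
    {"translation": [0.34,-0.53,0],"twist": [0,0,0.28]},
    {"translation": [0.41,-0.63,0],"twist": [0,0,0.33]},
    {"translation": [0.47,-0.72,-0.05],"twist": [0,0,0.37]},
    {"translation": [0.51,-0.79,-0.13],"twist": [0,0,0.392]},
    {"translation": [0.523,-0.807,-0.22],"twist": [0,0,0.392]},
    {"translation": [0.523,-0.807,-0.3],"twist": [0,0,0.392]},
  ],
)

```text
t: 42.8
ee_pos: [532.1, -2.6, 254.6]
orientation: [-0.003, -3.141, -0.0]
ft_force: [0.6, 0.2, -0.5]
width: 17.7
```

Run:
```python
from w import *
state();d=snap('wrist','w14')
t=snap('top','top1')
cv2.imwrite('pics/c14.png',np.vstack([d['img'][80:384],cv2.resize(t['img'][60:260,60:450],(512,262))])[:,:,::-1])
```

```text
t 42.80 pos [532.1  -2.6 254.6] yaw 179.88 tilt -1.0000 w 17.7 F [ 0.6  0.2 -0.5] q [-0.03  0.52  1.92  0.    0.7  -1.6 ]
```

View pics/c14.png

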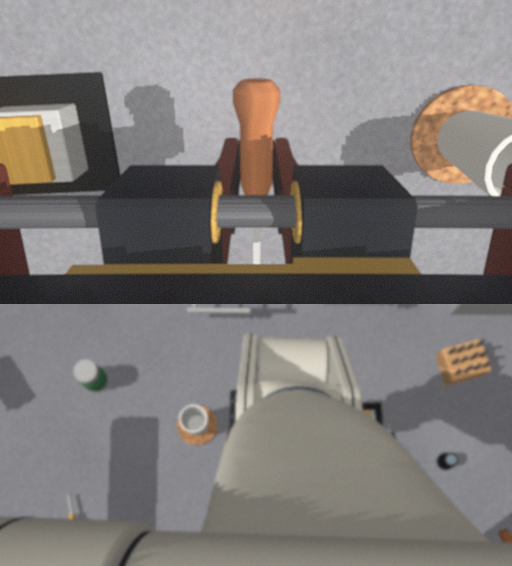

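Request:
send_rows(
  commands=[
    {"translation": [0,0,-0.1],"twist": [0,0,0]},
    {"translation": [0,0,-0.2],"twist": [0,0,0]},
    {"translation": [0,0,-0.31],"twist": [0,0,0]},
    {"translation": [0,0,-0.42],"twist": [0,0,0]},
    {"translation": [0,0,-0.52],"twist": [0,0,0]},
    {"translation": [0,0,-0.6],"twist": [0,0,0]},
    {"translation": [0,0,-0.65],"twist": [0,0,0]},
    {"translation": [0,0,-0.68],"twist": [0,0,0]},
    {"translation": [0,0,-0.697],"twist": [0,0,0]},
    {"translation": [0,0,-0.697],"twist": [0,0,0]},
  ],
)

```text
t: 43.9
ee_pos: [532.4, -2.5, 185.4]
orientation: [0.002, 3.141, -0.0]
ft_force: [-0.5, 0.3, -1.3]
width: 17.7
```

Request:
send_rows(
  commands=[
    {"translation": [0,0,0],"twist": [0,0,0]},
    {"translation": [0,0,0],"twist": [0,0,0]},
    {"translation": [0,0,0],"twist": [0,0,0]},
    {"translation": [0,0,0],"twist": [0,0,0]},
    {"translation": [0,0,0],"twist": [0,0,0]},
    {"translation": [0,0,0.05],"twist": [0,0,0]},
    {"translation": [0,0,0.15],"twist": [0,0,0]},
    {"translation": [0,0,0.35],"twist": [0,0,0]},
    {"translation": [0,0,0.6],"twist": [0,0,0]},
    {"translation": [0,0,0.9],"twist": [0,0,0]},
  ],
  grip=-1,
)

```text
t: 44.9
ee_pos: [531.9, -2.4, 276.4]
orientation: [-0.002, -3.14, -0.0]
ft_force: [1.5, -0.2, 0.7]
width: 87.5
```

Run:
```python
from w import *
state();d=snap('wrist','w15')
u,v=proj(d,[(520,-2.9,12.5)])[0];print(u,v)
r,uv,P=rb(d,lambda h:(h[:,:,1]>90)&((h[:,:,0]<30)),u,v,12.5);print('handle+ferrule',r,P.min(0),P.max(0))
for z in(15,32):
  w=load('w1');print(ray(w,[(345.5,173),(353,177)],z)[:,:2].round(1))
```

```text
t 44.90 pos [531.9  -2.4 276.4] yaw 179.93 tilt -1.0000 w 87.5 F [ 1.5 -0.2  0.7] q [-0.03  0.48  1.92 -0.    0.75 -1.6 ]
256.45331316292874 184.00052939483243
handle+ferrule [ 5.251e+02 -3.260e+00  7.600e+01  2.355e+01  4.000e-02] [487.09648597 -15.05752861] [563.09930698   8.48970506]
[[ 470.6 -345.4]
 [ 475.8 -355.2]]
[[ 468.2 -339.8]
 [ 473.2 -349.1]]
```

Request:
send_rows(
  commands=[
    {"translation": [-0.01,-0.07,0],"twist": [0,0,-0.02]},
    {"translation": [-0.02,-0.14,0],"twist": [0,0,-0.04]},
    {"translation": [-0.04,-0.22,0],"twist": [0,0,-0.07]},
    {"translation": [-0.05,-0.31,0],"twist": [0,0,-0.1]},
    {"translation": [-0.07,-0.4,0],"twist": [0,0,-0.13]},
    {"translation": [-0.08,-0.5,0],"twist": [0,0,-0.16]},
    {"translation": [-0.1,-0.6,0],"twist": [0,0,-0.19]},
    {"translation": [-0.12,-0.7,0],"twist": [0,0,-0.22]},
    {"translation": [-0.13,-0.8,0],"twist": [0,0,-0.25]},
    {"translation": [-0.15,-0.9,0],"twist": [0,0,-0.28]},
  ],
)

```text
t: 45.95
ee_pos: [517.3, -93.4, 275.4]
orientation: [0.224, 3.133, -0.0]
ft_force: [0.0, -0.3, -1.2]
width: 87.8
```

Request:
send_rows(
  commands=[
    {"translation": [-0.02,-0.1,0],"twist": [0,0,-0.03]},
    {"translation": [-0.03,-0.2,0],"twist": [0,0,-0.06]},
    {"translation": [-0.05,-0.3,0],"twist": [0,0,-0.09]},
    {"translation": [-0.07,-0.4,0],"twist": [0,0,-0.12]},
    {"translation": [-0.09,-0.5,0],"twist": [0,0,-0.15]},
    {"translation": [-0.1,-0.6,0],"twist": [0,0,-0.18]},
    {"translation": [-0.12,-0.7,0],"twist": [0,0,-0.21]},
    {"translation": [-0.14,-0.8,0],"twist": [0,0,-0.24]},
    {"translation": [-0.15,-0.9,0],"twist": [0,0,-0.27]},
    {"translation": [-0.17,-1,0],"twist": [0,0,-0.3]},
  ],
)

```text
t: 46.95
ee_pos: [500.3, -193.3, 275.4]
orientation: [0.458, 3.108, -0.0]
ft_force: [-0.1, -0.1, 0.3]
width: 88.0
```

Request:
send_rows(
  commands=[
    {"translation": [-0.02,-0.1,0],"twist": [0,0,-0.03]},
    {"translation": [-0.03,-0.2,0],"twist": [0,0,-0.06]},
    {"translation": [-0.05,-0.3,0],"twist": [0,0,-0.09]},
    {"translation": [-0.07,-0.4,0],"twist": [0,0,-0.12]},
    {"translation": [-0.09,-0.5,0],"twist": [0,0,-0.15]},
    {"translation": [-0.1,-0.6,0],"twist": [0,0,-0.18]},
    {"translation": [-0.12,-0.7,0],"twist": [0,0,-0.21]},
    {"translation": [-0.14,-0.8,0],"twist": [0,0,-0.24]},
    {"translation": [-0.15,-0.9,0],"twist": [0,0,-0.27]},
    {"translation": [-0.17,-1,0],"twist": [0,0,-0.3]},
  ],
)

```text
t: 47.95
ee_pos: [483.2, -293.3, 275.4]
orientation: [0.689, 3.065, -0.0]
ft_force: [0.8, -0.2, 1.4]
width: 87.7
```

Request:
send_rows(
  commands=[
    {"translation": [-0.02,-0.1,0],"twist": [0,0,-0.02]},
    {"translation": [-0.03,-0.2,0],"twist": [0,0,-0.05]},
    {"translation": [-0.05,-0.29,0],"twist": [0,0,-0.08]},
    {"translation": [-0.07,-0.37,0],"twist": [0,0,-0.11]},
    {"translation": [-0.08,-0.43,0],"twist": [0,0,-0.13]},
    {"translation": [-0.09,-0.48,0],"twist": [0,0,-0.15]},
    {"translation": [-0.1,-0.5,0],"twist": [0,0,-0.16]},
    {"translation": [-0.1,-0.5,0],"twist": [0,0,-0.16]},
    {"translation": [-0.1,-0.5,0],"twist": [0,0,-0.16]},
    {"translation": [-0.1,-0.5,0],"twist": [0,0,-0.16]},
  ],
)

```text
t: 48.95
ee_pos: [473.3, -342.2, 275.4]
orientation: [-0.809, -3.036, -0.0]
ft_force: [-0.3, -0.6, -0.2]
width: 87.9
```

Run:
```python
from w import *
state();d=snap('wrist','w16')
u,v=proj(d,[(473,-349,32)])[0];print(u,v)
big=cv2.resize(d['img'],None,fx=4,fy=4,interpolation=cv2.INTER_CUBIC);h=cv2.cvtColor(big,cv2.COLOR_RGB2HSV).astype(int)
x,y=int(u),int(v);print(h[y*4,(x-34)*4:(x+35)*4:12].tolist())
for n,m in(('lens',(h[:,:,2]>90)&(h[:,:,0]>80)&(h[:,:,0]<115)&(h[:,:,1]>20)),('dark',h[:,:,2]<75)):
  k,l,s,c=cv2.connectedComponentsWithStats(m.astype(np.uint8))
  for i in range(1,k):
    if s[i,4]>1500 and abs(c[i][0]/4-u)<40 and abs(c[i][1]/4-v)<40: 
      q=(s[i]/4).round(1);print(n,q,c[i]/4, ray(d,[c[i]/4-.375],32).round(1))
```

```text
t 48.95 pos [ 473.3 -342.2  275.4] yaw 150.15 tilt -1.0000 w 87.9 F [-0.3 -0.6 -0.2] q [-0.65  0.54  1.8  -0.    0.8  -1.7 ]
248.99936387389369 207.74638639848024
[[140, 5, 143], [135, 4, 115], [150, 5, 106], [105, 9, 114], [144, 11, 111], [98, 9, 110], [135, 5, 95], [110, 28, 55], [94, 28, 144], [95, 32, 152], [97, 30, 151], [92, 29, 149], [92, 29, 151], [93, 30, 151], [94, 29, 150], [94, 27, 150], [96, 32, 153], [98, 16, 65], [131, 27, 76], [128, 7, 155], [120, 2, 153], [128, 7, 148], [150, 3, 150]]
lens [ 236.5  194.    27.8   27.  2344. ] [250.23805461 207.30172782] [[ 472.8 -348.1   32. ]]
dark [ 230.5  177.8   40.    45.  3002.5] [250.68615737 193.8243547 ] [[ 463.5 -342.3   32. ]]
```

Request:
send_rows(
  commands=[
    {"translation": [-0.003,-0.03,-0.04],"twist": [0,0,0]},
    {"translation": [-0.005,-0.06,-0.1],"twist": [0,0,0]},
    {"translation": [-0.005,-0.06,-0.2],"twist": [0,0,0]},
    {"translation": [-0.005,-0.06,-0.31],"twist": [0,0,0]},
    {"translation": [-0.005,-0.06,-0.43],"twist": [0,0,0]},
    {"translation": [-0.005,-0.06,-0.54],"twist": [0,0,0]},
    {"translation": [-0.005,-0.06,-0.64],"twist": [0,0,0]},
    {"translation": [-0.005,-0.06,-0.71],"twist": [0,0,0]},
    {"translation": [-0.005,-0.06,-0.75],"twist": [0,0,0]},
    {"translation": [-0.005,-0.06,-0.76],"twist": [0,0,0]},
  ],
)

```text
t: 50.0
ee_pos: [472.8, -348.4, 198.9]
orientation: [-0.809, -3.035, -0.0]
ft_force: [0.1, -0.1, -0.5]
width: 87.9
```

Request:
send_rows(
  commands=[
    {"translation": [0,0,0],"twist": [0,0,0]},
    {"translation": [0,0,0],"twist": [0,0,0]},
    {"translation": [0,0,0],"twist": [0,0,0]},
    {"translation": [0,0,0],"twist": [0,0,0]},
    {"translation": [0,0,0],"twist": [0,0,0]},
    {"translation": [0,0,0],"twist": [0,0,0]},
    {"translation": [0,0,0],"twist": [0,0,0]},
    {"translation": [0,0,0],"twist": [0,0,0]},
    {"translation": [0,0,0],"twist": [0,0,0]},
    {"translation": [0,0,0],"twist": [0,0,0]},
  ],
  grip=1,
)

```text
t: 51.0
ee_pos: [472.8, -348.4, 199.4]
orientation: [-0.81, -3.035, -0.0]
ft_force: [0.3, -0.0, 0.6]
width: 26.8
```

Request:
send_rows(
  commands=[
    {"translation": [0,0,0.05],"twist": [0,0,0]},
    {"translation": [0,0,0.15],"twist": [0,0,0]},
    {"translation": [0,0,0.27],"twist": [0,0,0]},
    {"translation": [0.07,0.08,0.4],"twist": [0,0,0]},
    {"translation": [0.15,0.17,0.53],"twist": [0,0,0]},
    {"translation": [0.25,0.28,0.64],"twist": [0,0,0]},
    {"translation": [0.36,0.41,0.7],"twist": [0,0,0]},
    {"translation": [0.47,0.54,0.7],"twist": [0,0,0]},
    {"translation": [0.58,0.67,0.7],"twist": [0,0,0]},
    {"translation": [0.69,0.8,0.7],"twist": [0,0,0]},
  ],
)

```text
t: 52.0
ee_pos: [542.7, -266.9, 268.8]
orientation: [-0.808, -3.035, -0.0]
ft_force: [-0.5, -0.3, -0.1]
width: 26.9
```

Run:
```python
from w import *
state()
```

```text
t 52.00 pos [ 542.7 -266.9  268.8] yaw 150.17 tilt -1.0000 w 26.9 F [-0.5 -0.3 -0.1] q [-0.48  0.57  1.75 -0.    0.82 -1.53]
```

Request:
send_rows(
  commands=[
    {"translation": [0.1,0.1,0],"twist": [0,0,0]},
    {"translation": [0.2,0.2,0],"twist": [0,0,0]},
    {"translation": [0.31,0.31,0],"twist": [0,0,0]},
    {"translation": [0.42,0.42,0],"twist": [0,0,0]},
    {"translation": [0.53,0.53,0],"twist": [0,0,0]},
    {"translation": [0.64,0.64,0],"twist": [0,0,0]},
    {"translation": [0.74,0.75,0],"twist": [0,0,0]},
    {"translation": [0.82,0.86,0],"twist": [0,0,0]},
    {"translation": [0.87,0.94,0],"twist": [0,0,0]},
    {"translation": [0.9,1,-0.02],"twist": [0,0,0]},
  ],
)

```text
t: 53.0
ee_pos: [632.3, -167.6, 267.5]
orientation: [0.809, 3.035, -0.0]
ft_force: [0.1, 0.2, 0.2]
width: 26.9
```

Request:
send_rows(
  commands=[
    {"translation": [0,0.02,-0.05],"twist": [0,0,0]},
    {"translation": [0,0.022,-0.13],"twist": [0,0,0]},
    {"translation": [0,0.022,-0.24],"twist": [0,0,0]},
    {"translation": [0,0.022,-0.36],"twist": [0,0,0]},
    {"translation": [0,0.022,-0.47],"twist": [0,0,0]},
    {"translation": [0,0.022,-0.56],"twist": [0,0,0]},
    {"translation": [0,0.022,-0.62],"twist": [0,0,0]},
    {"translation": [0,0.022,-0.655],"twist": [0,0,0]},
    {"translation": [0,0.022,-0.675],"twist": [0,0,0]},
    {"translation": [0,0.022,-0.675],"twist": [0,0,0]},
  ],
)

```text
t: 54.0
ee_pos: [631.9, -166.3, 199.9]
orientation: [0.81, 3.035, -0.0]
ft_force: [0.0, -0.9, -0.3]
width: 26.5
```

Run:
```python
from w import *
state()
```

```text
t 54.00 pos [ 631.9 -166.3  199.9] yaw 150.13 tilt -1.0000 w 26.5 F [ 0.  -0.9 -0.3] q [-0.28  0.73  1.65 -0.    0.76 -1.33]
```

Request:
send_rows(
  commands=[
    {"translation": [0,0,0],"twist": [0,0,0]},
    {"translation": [0,0,0],"twist": [0,0,0]},
    {"translation": [0,0,0],"twist": [0,0,0]},
    {"translation": [0,0,0],"twist": [0,0,0]},
    {"translation": [0,0,0.03],"twist": [0,0,0]},
    {"translation": [0,0,0.12],"twist": [0,0,0]},
    {"translation": [0,0,0.28],"twist": [0,0,0]},
    {"translation": [0,0,0.5],"twist": [0,0,0]},
    {"translation": [0,0,0.75],"twist": [0,0,0]},
    {"translation": [0,0,1],"twist": [0,0,0]},
  ],
  grip=-1,
)

```text
t: 55.0
ee_pos: [631.8, -166.3, 302.3]
orientation: [0.809, 3.034, -0.0]
ft_force: [0.3, -0.1, 1.1]
width: 87.7
```

Request:
send_rows(
  commands=[
    {"translation": [0,-0.05,0.03],"twist": [0,0,0]},
    {"translation": [0,-0.1,0.06],"twist": [0,0,0]},
    {"translation": [0,-0.2,0.1],"twist": [0,0,0]},
    {"translation": [0,-0.3,0.15],"twist": [0,0,0]},
    {"translation": [0,-0.4,0.2],"twist": [0,0,0]},
    {"translation": [0,-0.5,0.25],"twist": [0,0,0]},
    {"translation": [0,-0.6,0.3],"twist": [0,0,0]},
    {"translation": [0,-0.65,0.3],"twist": [0,0,0]},
    {"translation": [0,-0.65,0.3],"twist": [0,0,0]},
    {"translation": [0,-0.65,0.3],"twist": [0,0,0]},
  ],
)

```text
t: 56.0
ee_pos: [631.6, -231.2, 329.6]
orientation: [-0.81, -3.035, -0.0]
ft_force: [0.4, -0.6, -0.1]
width: 87.9
```

Run:
```python
from w import *
state();d=snap('wrist','w17');print(proj(d,[(631.7,-166.1,32),(544,-170,34),(594,-120,6)]).round())
```

```text
t 56.00 pos [ 631.6 -231.2  329.6] yaw 150.12 tilt -1.0000 w 87.9 F [ 0.4 -0.6 -0.1] q [-0.37  0.58  1.57  0.    1.   -1.42]
[[318. 154.]
 [268.  68.]
 [337.  93.]]
```

View pics/w17.png

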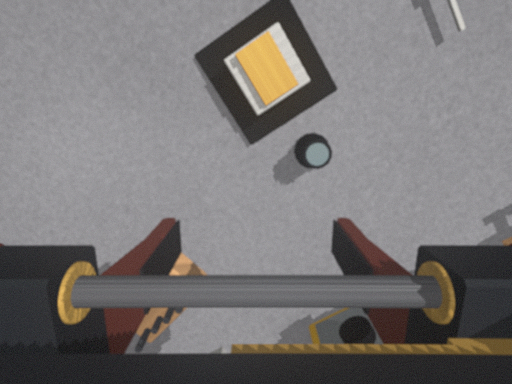

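Request:
send_rows(
  commands=[
    {"translation": [-0.1,-0.1,0.05],"twist": [0,0,-0.1]},
    {"translation": [-0.2,-0.2,0.1],"twist": [0,0,-0.2]},
    {"translation": [-0.3,-0.3,0.15],"twist": [0,0,-0.3]},
    {"translation": [-0.4,-0.4,0.2],"twist": [0,0,-0.4]},
    {"translation": [-0.5,-0.5,0.25],"twist": [0,0,-0.5]},
    {"translation": [-0.6,-0.6,0.3],"twist": [0,0,-0.6]},
    {"translation": [-0.7,-0.7,0.3],"twist": [0,0,-0.7]},
    {"translation": [-0.8,-0.8,0.3],"twist": [0,0,-0.8]},
    {"translation": [-0.9,-0.9,0.3],"twist": [0,0,-0.9]},
    {"translation": [-1,-1,0.3],"twist": [0,0,-1]},
  ],
)

```text
t: 57.05
ee_pos: [530.9, -332.1, 359.6]
orientation: [-1.541, -2.737, -0.0]
ft_force: [-0.0, 0.3, -0.2]
width: 87.5
```

Request:
send_rows(
  commands=[
    {"translation": [-0.1,-0.1,0.05],"twist": [0,0,-0.1]},
    {"translation": [-0.2,-0.2,0.1],"twist": [0,0,-0.2]},
    {"translation": [-0.3,-0.3,0.15],"twist": [0,0,-0.3]},
    {"translation": [-0.4,-0.4,0.2],"twist": [0,0,-0.4]},
    {"translation": [-0.5,-0.5,0.25],"twist": [0,0,-0.5]},
    {"translation": [-0.6,-0.6,0.3],"twist": [0,0,-0.6]},
    {"translation": [-0.7,-0.7,0.3],"twist": [0,0,-0.7]},
    {"translation": [-0.8,-0.8,0.3],"twist": [0,0,-0.8]},
    {"translation": [-0.9,-0.9,0.3],"twist": [0,0,-0.9]},
    {"translation": [-1,-1,0.3],"twist": [0,0,-1]},
  ],
)

```text
t: 58.05
ee_pos: [430.9, -432.0, 389.6]
orientation: [-2.17, -2.271, -0.0]
ft_force: [0.2, -0.3, 0.2]
width: 87.6
```

Request:
send_rows(
  commands=[
    {"translation": [-0.1,-0.1,0],"twist": [0,0,0]},
    {"translation": [-0.2,-0.2,0],"twist": [0,0,0]},
    {"translation": [-0.3,-0.3,0],"twist": [0,0,0]},
    {"translation": [-0.4,-0.4,0],"twist": [0,0,0]},
    {"translation": [-0.5,-0.5,0],"twist": [0,0,0]},
    {"translation": [-0.6,-0.6,0],"twist": [0,0,0]},
    {"translation": [-0.7,-0.7,0],"twist": [0,0,0]},
    {"translation": [-0.8,-0.8,0],"twist": [0,0,0]},
    {"translation": [-0.8,-0.8,0],"twist": [0,0,0]},
    {"translation": [-0.8,-0.8,0],"twist": [0,0,0]},
  ],
)

```text
t: 59.05
ee_pos: [351.5, -511.4, 389.8]
orientation: [-2.167, -2.275, -0.0]
ft_force: [0.1, 0.2, -0.1]
width: 88.0
```

Run:
```python
from w import *
state();t=snap('top','top2')
i=cv2.resize(t['img'][80:260,90:450],(800,400),interpolation=cv2.INTER_CUBIC);cv2.imwrite('pics/c18.png',i[:,:,::-1])
# loupe & pad from w17
d=load('w17');big=cv2.resize(d['img'],None,fx=4,fy=4,interpolation=cv2.INTER_CUBIC);h=cv2.cvtColor(big,cv2.COLOR_RGB2HSV).astype(int)
u,v=proj(d,[(631.7,-166.1,32)])[0]
m=(h[:,:,2]>90)&(h[:,:,0]>80)&(h[:,:,0]<115)&(h[:,:,1]>20)
k,l,s,c=cv2.connectedComponentsWithStats(m.astype(np.uint8))
for i in range(1,k):
    if s[i,4]>1500 and abs(c[i][0]/4-u)<40 and abs(c[i][1]/4-v)<40: print('lens',s[i]/4,ray(d,[c[i]/4-.375],32))
```

```text
t 59.05 pos [ 351.5 -511.4  389.8] yaw 92.79 tilt -1.0000 w 88.0 F [ 0.1  0.2 -0.1] q [-0.99  0.43  1.65  0.    1.06 -1.04]
lens [ 305.5   142.5    24.     24.   1768.25] [[ 631.45833708 -166.63239559   32.        ]]
```

View pics/c18.png

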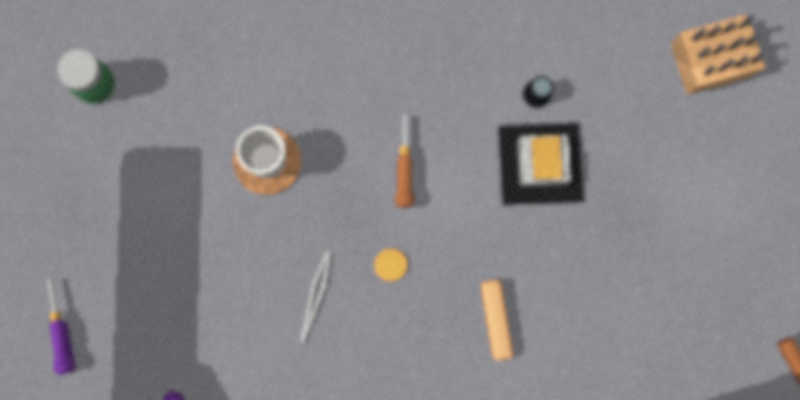

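Top view shows everything in place, with the pot at (262,152), graver (404,160), loupe (540,90), and plate on block (547,160). A last numeric check of plate against block, and pot against mat.

Run:
```python
from w import *
d=load('w17')
P0=lambda z:proj(d,[(544.6,-170.8,z)])[0]
print('plate',rb(d,lambda h:(h[:,:,1]>90)&(h[:,:,0]>8)&(h[:,:,0]<30),*P0(34),34)[0])
for t in(120,150,170):print('block',rb(d,lambda h:(h[:,:,2]>t),*P0(34),28)[0])
r,uv,P=rb(d,lambda h:(h[:,:,2]<75),*proj(d,[(544,-128,6)])[0],6);print('pad',r)
t=load('top2')
m=lambda h:(h[:,:,1]>70)&(h[:,:,0]<30)
r,uv,P=rb(t,m,*proj(t,[(508,164,5)])[0],5);print('mat far/near',r)
g=cv2.cvtColor(cv2.resize(t['img'],None,fx=4,fy=4,interpolation=cv2.INTER_CUBIC),cv2.COLOR_RGB2HSV)
u,v=proj(t,[(542,164,65)])[0];print(u,v,t['img'][int(v)-16:int(v)+17:2,int(u),:].tolist())
cs=[c for c in cv2.findContours(((g[:,:,1]<50)&(g[:,:,2]>165)).astype(np.uint8),0,1)[0] if cv2.contourArea(c)>2000]
for c in cs:
  e=cv2.fitEllipse(c)
  if np.hypot(e[0][0]/4-u,e[0][1]/4-v)<20: print('rim',ray(t,[(e[0][0]/4-.375,e[0][1]/4-.375)],65),e[1])
```

```text
plate [ 544.51 -171.67   49.63   33.81    2.59]
block [ 544.69 -170.81   56.42   56.5     2.56]
block [ 544.62 -170.77   55.54   55.59    2.57]
block [ 544.56 -170.72   55.     54.94    2.61]
pad [ 543.75 -170.75   98.48   98.73    2.82]
mat far/near [535.24 160.78  67.66  82.41  32.62]
207.11639601571258 146.94295092723937 [[140, 140, 144], [146, 146, 151], [147, 145, 151], [182, 179, 180], [183, 180, 176], [131, 130, 127], [123, 121, 119], [134, 131, 128], [165, 164, 158], [174, 171, 167], [172, 171, 166], [172, 170, 165], [174, 172, 168], [198, 195, 189], [181, 177, 171], [165, 129, 104], [181, 132, 91]]
rim [[542.43471066 165.36025576  65.        ]] (88.09795379638672, 90.24464416503906)
```

Run:
```python
from workcell import ctrl
print(ctrl.close_job())
```

```text
the job is handed in; nothing more can be done
None
```

The bench is set out as asked, in the order asked, and I handed the job in at about 59 s of the 106 s allowed. The disc, jar and look-alikes were left alone. The gripper had let go and the arm was swung clear to the right.

| Item | Last check (from the pictures) |
|---|---|
| Block on pad | About 1 mm from the middle, turned 0.1–0.3° from the pad |
| Plate on block | About 0.9 mm from the middle, edges parallel |
| Pot on mat | Upright, within about 1 mm of the middle |
| Graver | Blade straight ahead (0.04°), within 0.5 mm of midway |
| Loupe | On its wide end, within about 1 mm of the mark for a 20 mm gap |

- **Camera disagreement:** the top and wrist cameras differed by about 2.5 mm in x, which is roughly the stated calibration error. I compared positions within one camera only.
- **Failed measurement:** the final outline of the mat came out wrong because the pot hides part of it. The pot check uses the mat's position measured before the pot was placed.

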